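Fetch the culture dish from the storage box and close it up again

ROBOT

A 6-joint arm with a two-finger parallel gripper is mounted at the origin on a cart in front of the work surface, level with it; the furniture and walls round the work are solid. World frame = base frame: x ahead of the robot, y to its left, z up, the work surface at z = 0. Lengths are in m, angles in rad, forces in N, time in s.
With the tool pointing down it reaches from about 0.25 to 0.775 m from the base axis. Payload 4 kg.
Tool frame: the origin (TCP) lies between the finger pads; the fingertips stand 14 mm ahead of it and the grasp point (between the pads) lies 5 mm behind it (robot.tips_ahead is the distance from the TCP to the fingertips, in m); z points along the fingers, y is the direction in which the jaws open and shut (so a half turn about z gives the same grasp; the last joint's range is limited). The gripper opens to 94 mm and grips with 3 to 60 N. Pads are 16 mm wide; open, the fingers measure 119 mm over their backs; the gripper's body (75 mm by 177 mm) begins 78 mm behind the grasp point.
Start: joints at [1.148, 0.087, 1.371, -0, 1.684, -0.103], TCP at [0.173, 0.522, 0.22] pointing down, gripper open.
Joint ranges: [-3.1, 3.1], [-0.76, 2.03], [0.27, 2.55], [-1.08, 4.22], [0.17, 2.65], [-2.57, 2.57]. Speed limits (rad/s): [2.79, 2.79, 3.14, 3.14, 3.14, 3.14].

INTERFACE

Orientations are given as [roll, pitch, yaw] about the fixed x, y, z axes, in that order (R = Rz(yaw) Ry(pitch) Rx(roll)).
In Python, from bench import robot, optics, job gives the robot as it stands.
- The arm moves only by the tool apply_moves, never from a script. Its argument "moves" is a list of rows, each a list of 3 entries, a list of its own where there are three numbers: the shift along the tool's x, y, z in cm, then the turn, a rotation vector about the tool's x, y, z in rad, then the opening, from 0 (shut) to 1 (fully open). In form: [[[tx, ty, tz], [rx, ry, rz], grip], ...]. A call has exactly 10 rows; each row is the pose to reach, as a shift and turn from the pose commanded when the call began, along the tool's axes at that moment; what a row does not reach only later rows make up. A row lasts 1/12 s, in which the tool goes at most 41.7 mm and 7.16 degrees, less where a joint would pass 70% of its speed; a pose out of reach is approached as far as the arm can. A call with a gripper value outside its range is refused whole. The fingers move at their own pace and stop on an object; the grip force is fixed at half the most. Time passes only in rows, so rows that repeat a pose let the fingers close, or fill a call up. It gives the time, the measured TCP pose, the force and the opening at its end, in the units of the state.
- robot.get_obs(): the state, without advancing time (a new reading comes with each control period).
- optics.snapshot(name): name is "side" or "top" or "wrist"; returns the picture (400x640x3 uint8, red, green, blue); there is no depth.
- optics.get_calibration(name): a dict with "fx", "fy", "cx", "cy" (pixels), "rvec" (rotation vector, rad) and "tvec" (3), from world to camera coordinates, as OpenCV has them. Camera axes: x right, y down, z forward; pixel columns grow to the right and rows downward; lengths in m; the calibration is good to about 2 mm. A picture is of the moment at which its call begins: read the wrist's pose just before it. get_calibration takes no time and is no camera call; for the wrist camera it gives the pose at the moment of the call.
- job.close_job(): hands the job in, once; it reports no verdict.
The state is a dict: "time": time; "joint_positions": joint angles; "qvel": joint speeds; "joint_torque": joint torques, N m; "tool_pos": TCP position; "ee_rot": TCP orientation; "wrist_force": force on the tool from outside, world axes, zero at the start; "wrist_torque": the same for the moment, N m; "width": finger opening in m.
Only numpy, scipy, OpenCV 4.12 (cv2) and the standard library are available. Lean on these libraries where they do the work, as an engineer would, in place of code of your own. Each camera call takes 0.05 s, during which the arm holds its last target.

TASK

Two vials hem in the clear culture dish in the grey storage box: stand both of them upright on the green bench mat, then, while they wait there, lay the dish flat in the middle of the white disc of the light plate. After that stand each vial upright back in the box on the pad that matches its cap in colour (black or white), and put the blue lid on the box so that it sits level and fully home. Leave the bench timer where it is, and do not drop or tip the dish or knock over a vial.

Things in the scene. Friction and masses are not known exactly. Their poses are not given: they have to be found in the camera images.
- box: open grey box, fixed, outside 132 x 170 x 60 mm (x, y, z), walls 5 mm, floor 4 mm; origin at the centre of its underside. In its middle a blue dish seat (48 mm across, top 16 mm above the origin) between two curved cheeks at +x and -x (inner radius 34 mm, tops 34 mm above the origin): grip the dish along y. The pads lie at +y and -y, 48 mm from the middle
- pad_black: flat black round pad on the box floor, 40 mm across, 1.5 mm thick; origin at the centre of its underside, which is 4 mm above the box's underside. The black-capped vial stands on it at the start and belongs here
- pad_white: flat white round pad on the box floor, same size as the black one; origin at the centre of its underside. The white-capped vial stands on it at the start and belongs here
- vial_black_center (a point): brown vial with black screw cap, loose, 22 mm diameter, 48 mm high (body 38 mm, cap 18.4 mm diameter above it), about 30 g; the point is at its centre, 24 mm above its base, z up along its axis. In the box its side is 7 mm from the dish's edge; along the box's x there is about 50 mm free on either side of it
- vial_white_center (a point): white vial with white screw cap, loose, otherwise the same as the black-capped one; the point is at its centre, 24 mm above its base
- dish_center (a point): clear closed culture dish, loose, 59 mm diameter, 15 mm high, about 30 g; the point is at its centre, 7.5 mm above its base, z up. At the start it lies on the dish seat in the box, between the two vials
- lid_grip (a point): blue lid, loose, 120 g, right side up on the worktop: plate 138 x 176 x 5 mm (x, y, z), below it a rim 108 x 146 mm, 6 mm deep, on top a white bar handle 14 x 64 x 24 mm. The point: the handle's centre, 23 mm above the lid's underside, 77 mm above the box's origin when home. Fits either way round, 7 mm play; seats only if all in the box is less than 54 mm above the box's underside
- mat: green bench mat, fixed, 150 x 100 mm (x, y), 2 mm thick, free of objects; origin at the centre of its underside
- plate_disc (a point): light plate: fixed flat black unit 96 x 96 x 20 mm with a white disc, 82 mm across, 2 mm thick, on top; the point is at the centre of the disc's top face, 22 mm above the worktop, z up
- timer: white bench timer lying on the worktop, loose, 62 x 66 x 18 mm, a bystander to be left alone; origin at the centre of its underside

How it is judged:
On the way, in this order (a step that is already met when the one before it is completed fails the run):
1. both vials stand released and upright on the green mat (x of vial_black_center in the frame of mat between -0.068 and 0.068 m and y of vial_black_center in the frame of mat between -0.043 and 0.043 m and z of vial_black_center in the frame of mat between 0.021 and 0.03 m and angle between each of vial_black_center, vial_white_center's own z axis and vertical below 0.15 rad and contact force between each of vial_black, vial_white and the fingers below 0.05 N and linear speed of each of vial_black, vial_white below 0.02 m/s and x of vial_white_center in the frame of mat between -0.068 and 0.068 m and y of vial_white_center in the frame of mat between -0.043 and 0.043 m and z of vial_white_center in the frame of mat between 0.021 and 0.03 m), for 0.2 s.
2. the dish lies released in the middle of the white disc while both vials still stand on the mat (all of step 1 and horizontal distance between dish_center and plate_disc below 0.012 m and z of dish_center in the frame of plate_disc between 0.0045 and 0.0105 m and angle between dish_center's own z axis and vertical below 0.1 rad and contact force between dish and the fingers below 0.05 N and linear speed of dish below 0.02 m/s), for 0.2 s.
3. both vials stand released and upright in the box on the pads of their own colours (horizontal distance between vial_black_center and pad_black below 0.012 m and z of vial_black_center in the frame of pad_black between 0.0215 and 0.03 m and angle between each of vial_black_center, vial_white_center's own z axis and vertical below 0.15 rad and contact force between each of vial_black, vial_white and the fingers below 0.05 N and linear speed of each of vial_black, vial_white below 0.02 m/s and horizontal distance between vial_white_center and pad_white below 0.012 m and z of vial_white_center in the frame of pad_white between 0.0215 and 0.03 m), for 0.2 s.
At the end, for the whole second after the job is handed in: the lid lies level and fully home on the box (within 2.5 mm of its seated height), each vial stands upright on the pad of its cap's colour (centres within 12 mm), the dish lies flat on the white disc (centres within 12 mm); all released and at rest (all of step 3 and x of lid_grip in the frame of box between -0.012 and 0.012 m and y of lid_grip in the frame of box between -0.012 and 0.012 m and z of lid_grip in the frame of box between 0.073 and 0.0795 m and angle between lid_grip's own z axis and vertical below 0.03 rad and angle between the x axis of lid_grip and the x axis of box, either way round below 0.2 rad and contact force between each of lid, dish and the fingers below 0.05 N and linear speed of each of lid, dish below 0.02 m/s and horizontal distance between dish_center and plate_disc below 0.012 m and z of dish_center in the frame of plate_disc between 0.0045 and 0.0105 m and angle between dish_center's own z axis and vertical below 0.1 rad); the robot touches nothing.
It fails at once if a vial is knocked over (angle between any of vial_black_center, vial_white_center's own z axis and vertical above 0.8 rad).
It fails at once if the dish is tipped (angle between dish_center's own z axis and vertical above 0.6 rad).
It fails at once if the dish is dropped (falls freely faster than 0.6 m/s) (linear speed of dish above 0.6 m/s and contact force between dish and the fingers below 0.05 N).
It fails at once if the bench timer is shifted by more than 20 mm (distance of timer from where it was at the start of the episode above 0.02 m).
It also fails if it takes over 144 s, if anything falls off the work surface, if the arm or the gripper's body presses on something with over 40 N, if the wrist force passes 120 N, or if a joint passes its speed limit or range.

## Working session

There is one attempt and no reset: what is moved stays moved. The work goes in short steps, Python scripts to look and compute and a tool call to move; the robot and the scene stay as the last step left them, time stands still between calls to the robot, and variables do not carry over. Pictures are saved under pics/ and viewed, and the job is handed in when it is done.

Besides the shell and the picture viewer there is one more tool, called after "Request:" as a command line: name --argument value ..., lists and objects as JSON in quotes. apply_moves: Moves the arm, as the interface text tells. Its arguments: {"type":"object","properties":{"moves":{"type":"array"}},"required":["moves"]}

```bash
ls; mkdir -p pics
python3 - <<'E'
from bench import robot, optics, job
import cv2
print(robot.get_obs())
for n in ("side","top","wrist"):
    c=optics.get_calibration(n); print(n,c)
    cv2.imwrite(f"pics/{n}0.png",optics.snapshot(n)[:,:,::-1])
E
```

```text
pics
{'time': 0.0, 'joint_positions': array([ 1.14793342e+00,  8.79620880e-02,  1.37221433e+00, -2.46240237e-05,
        1.68358074e+00, -1.03064095e-01]), 'qvel': array([-0.00133344, -0.00017369,  0.00129576, -0.00124005,  0.00125986,
       -0.00163512]), 'joint_torque': array([ 3.32777136e-04, -3.40182173e+01, -3.02432871e+01,  7.15572434e-02,
        3.29791463e-02, -1.77074157e-04]), 'tool_pos': array([0.17269345, 0.52165729, 0.21832051]), 'ee_rot': array([-3.13943711e+00, -1.98344574e-04,  2.82179089e+00]), 'wrist_force': array([ 0.70023   , -0.56016055, -0.5564312 ]), 'wrist_torque': array([-0.00563532, -0.01389853,  0.02300472]), 'width': 0.09401892824883024}
side {'fx': 400.1914779570708, 'fy': 400.1914779570708, 'cx': 320.8676061949082, 'cy': 195.27548648456096, 'rvec': array([ 2.23930354, -0.34333791,  0.13790093]), 'tvec': array([-0.41239086,  0.15510893,  1.18325299])}
top {'fx': 509.80262895915786, 'fy': 509.80262895915786, 'cx': 325.30536771605466, 'cy': 198.1672926558405, 'rvec': array([ 2.11667334, -2.13752248,  0.20558928]), 'tvec': array([0.00518212, 0.46514933, 1.59139742])}
wrist {'fx': 288.9036694841299, 'fy': 288.9036694841299, 'cx': 319.7398309370175, 'cy': 204.36991587899251, 'rvec': array([-2.35431146, -1.70206828, -0.23745697]), 'tvec': array([-0.54974403, -0.0294075 ,  0.39146035])}
```

View pics/top0.png

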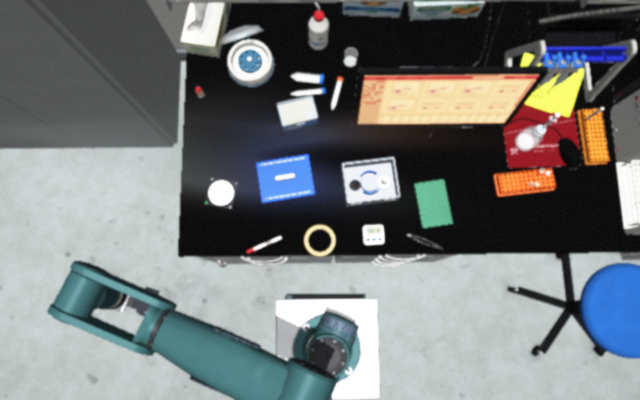

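View pics/side0.png

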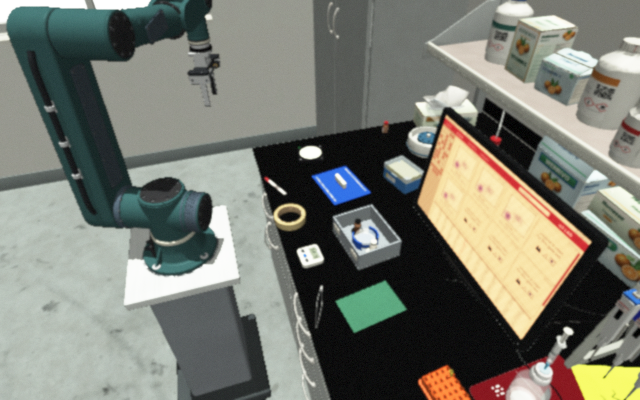

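View pics/wrist0.png

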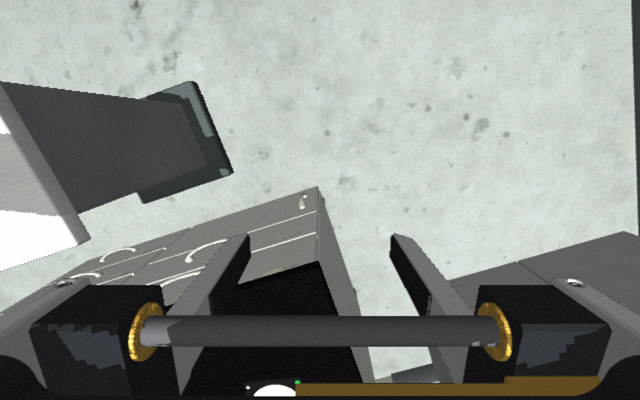

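```bash
cat > h.py <<'E'
from bench import robot, optics, job
import cv2, numpy as np
from scipy.spatial.transform import Rotation as Ro
def ray(c,uv):
    R=cv2.Rodrigues(c['rvec'])[0]; o=-R.T@c['tvec']
    d=R.T@np.array([(uv[0]-c['cx'])/c['fx'],(uv[1]-c['cy'])/c['fy'],1.0]); return o,d
def onz(c,uv,z):
    o,d=ray(c,uv); return o+d*(z-o[2])/d[2]
def proj(c,P):
    P=np.atleast_2d(P).astype(float)
    K=np.array([[c['fx'],0,c['cx']],[0,c['fy'],c['cy']],[0,0,1]])
    return cv2.projectPoints(P,c['rvec'],c['tvec'],K,None)[0][:,0]
def blobs(img,lo,hi,amin=40,roi=None):
    h=cv2.cvtColor(img,cv2.COLOR_RGB2HSV); m=cv2.inRange(h,np.array(lo),np.array(hi))
    if roi: 
        z=np.zeros_like(m); x0,y0,x1,y1=roi; z[y0:y1,x0:x1]=m[y0:y1,x0:x1]; m=z
    cs,_=cv2.findContours(m,cv2.RETR_EXTERNAL,cv2.CHAIN_APPROX_NONE)
    return sorted([c for c in cs if cv2.contourArea(c)>=amin],key=cv2.contourArea,reverse=True)
def state():
    o=robot.get_obs(); print('t',round(o['time'],2),'p',o['tool_pos'].round(4),'rpy',o['ee_rot'].round(4),'w',round(o['width'],4),'F',o['wrist_force'].round(1),'q',o['joint_positions'].round(2)); return o
def snap(n,name,crop=None,s=1):
    c=optics.get_calibration(n); im=optics.snapshot(n); cv2.imwrite(f"pics/{name}_raw.png",im[:,:,::-1])
    v=im if crop is None else im[crop[1]:crop[3],crop[0]:crop[2]]
    cv2.imwrite(f"pics/{name}.png",cv2.resize(v,None,fx=s,fy=s,interpolation=cv2.INTER_CUBIC)[:,:,::-1]); return c,im
def rel(goal,yaw):
    """shift (cm) and turn in tool axes from measured pose to goal with tool down (roll pi) and yaw"""
    o=robot.get_obs(); R=Ro.from_euler('xyz',o['ee_rot']); G=Ro.from_euler('xyz',[np.pi,0,yaw])
    return (R.inv().apply(np.array(goal)-o['tool_pos'])*100).round(2),(R.inv()*G).as_rotvec().round(3)
E
python3 - <<'E'
from h import *
im=cv2.imread('pics/top0.png')[:,:,::-1]; c=optics.get_calibration('top')
cv2.imwrite('pics/topc.png',cv2.resize(im[140:260,190:460],None,fx=2.9,fy=2.9,interpolation=cv2.INTER_CUBIC)[:,:,::-1])
def rect(lo,hi,roi,z,amin=40):
    for k in blobs(im,lo,hi,amin,roi):
        r=cv2.minAreaRect(k); b=cv2.boxPoints(r)
        P=np.array([onz(c,p,z) for p in b]); ctr=P.mean(0)
        e=P[1]-P[0]; f=P[2]-P[1]
        print(z,ctr.round(4),np.linalg.norm(e).round(3),np.degrees(np.arctan2(e[1],e[0])).round(1),np.linalg.norm(f).round(3),r[0])
print('mat');rect((40,80,50),(85,255,255),(400,160,470,240),.002)
print('lid');rect((100,120,80),(125,255,255),(245,140,330,210),.011)
print('timer');rect((0,0,150),(180,80,255),(355,215,395,252),.018)
print('disc');rect((0,0,150),(180,80,255),(200,170,240,215),.022)
print('box');rect((0,0,90),(180,110,255),(330,150,405,210),.06)
E
```

```text
mat
0.002 [ 0.4542 -0.3532  0.002 ] 0.111 -79.6 0.161 (432.90814208984375, 203.01751708984375)
lid
0.011 [0.5404 0.1315 0.011 ] 0.189 -81.2 0.15 (285.25140380859375, 178.09188842773438)
timer
0.018 [ 0.3502 -0.1523  0.018 ] 0.07 -86.1 0.066 (373.1823425292969, 234.37057495117188)
disc
0.022 [0.4913 0.3394 0.022 ] 0.085 -90.5 0.083 (221.0, 192.5)
box
0.06 [ 0.5189 -0.1442  0.06  ] 0.181 -83.4 0.146 (370.434814453125, 180.4624481201172)
```

View pics/topc.png

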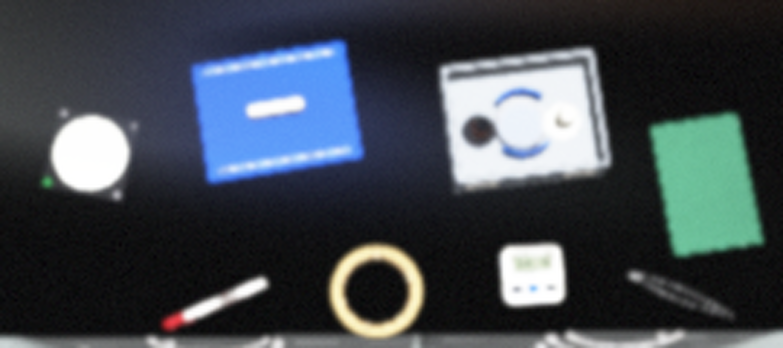

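Run:
```python
from h import *
ct=optics.get_calibration('top');cs=optics.get_calibration('side')
def tri(a,b):
    o1,d1=ray(ct,a);o2,d2=ray(cs,b)
    A=np.stack([d1,-d2],1);s,_,_,_=np.linalg.lstsq(A,o2-o1,rcond=None)
    p,q=o1+s[0]*d1,o2+s[1]*d2
    return ((p+q)/2).round(3),np.linalg.norm(p-q).round(3)
print('mon LL',tri((358,125),(418,206)),'LR',tri((525,122),(524,341)),'UL',tri((360,69),(447,109)),'UR',tri((543,68),(592,250)))
o=state(); R=Ro.from_euler('xyz',o['ee_rot']); c=optics.get_calibration('wrist')
Rc=cv2.Rodrigues(c['rvec'])[0]; p=-Rc.T@c['tvec']
print('cam in tool',R.inv().apply(p-o['tool_pos']).round(3),'axes',(R.inv().as_matrix()@Rc.T).round(3))
print(rel([0.44,-0.14,0.30],1.686))
```

```text
mon LL (array([ 0.705, -0.109,  0.062]), np.float64(0.004)) LR (array([ 0.671, -0.615,  0.145]), np.float64(0.019)) UL (array([ 0.754, -0.093,  0.371]), np.float64(0.003)) UR (array([ 0.755, -0.589,  0.351]), np.float64(0.018))
t 0.15 p [0.1727 0.5218 0.2186] rpy [-3.1399e+00 -1.0000e-04  2.8218e+00] w 0.0941 F [-0.8  0.3  0.3] q [ 1.15  0.09  1.37 -0.    1.68 -0.1 ]
cam in tool [ 0.08   0.    -0.165] axes [[ 0.001 -0.961 -0.276]
 [ 1.     0.001  0.001]
 [-0.001 -0.276  0.961]]
(array([-46.17, -54.43,  -8.06]), array([-2.000e-03,  1.000e-03,  1.136e+00]))
```

Request:
apply_moves --moves '[[[-4,-5,-4],[0,0,0.12],1],[[-8,-10,-8],[0,0,0.24],1],[[-12,-14,-8],[0,0,0.36],1],[[-16,-18,-8],[0,0,0.48],1],[[-20,-22,-8],[0,0,0.6],1],[[-23,-26,-8],[0,0,0.72],1],[[-26,-30,-8],[0,0,0.84],1],[[-29,-34,-8],[0,0,0.96],1],[[-32,-38,-8],[0,0,1.06],1],[[-35,-42,-8],[0,0,1.136],1]]'

```text
time: 0.98
tool_pos: [0.3237, 0.149, 0.2967]
ee_rot: [3.141, -0.0, 1.682]
wrist_force: [0.5, -0.5, 0.3]
width: 0.0939
```

Run:
```python
from h import *
state(); print(rel([0.515,-0.15,0.28],1.686))
```

```text
t 0.98 p [0.3237 0.149  0.2967] rpy [ 3.1407e+00 -2.0000e-04  1.6818e+00] w 0.0939 F [ 0.5 -0.5  0.3] q [ 0.27 -0.35  1.61  0.    1.89  0.16]
(array([-31.84,  15.7 ,   1.68]), array([ 0.001, -0.   , -0.004]))
```

Request:
apply_moves --moves '[[[-3.6,1.8,0.2],[0,0,0],1],[[-7.2,3.6,0.4],[0,0,0],1],[[-10.8,5.4,0.6],[0,0,0],1],[[-14.4,7.2,0.8],[0,0,0],1],[[-18,9,1],[0,0,0],1],[[-21.6,10.8,1.2],[0,0,0],1],[[-25.2,12.6,1.4],[0,0,0],1],[[-28.6,14.2,1.7],[0,0,0],1],[[-31.8,15.7,1.7],[0,0,-0.004],1],[[-31.8,15.7,1.7],[0,0,-0.004],1]]'

```text
time: 1.82
tool_pos: [0.5177, -0.152, 0.2763]
ee_rot: [-3.138, 0.0, 1.684]
wrist_force: [-1.1, 0.5, -0.3]
width: 0.0938
```

Run:
```python
from h import *
state(); c,im=snap('wrist','w1');
```

```text
t 1.82 p [ 0.5177 -0.152   0.2763] rpy [-3.1377  0.      1.6842] w 0.0938 F [-1.1  0.5 -0.3] q [-0.39  0.06  1.29 -0.    1.8  -0.5 ]
```

View pics/w1.png

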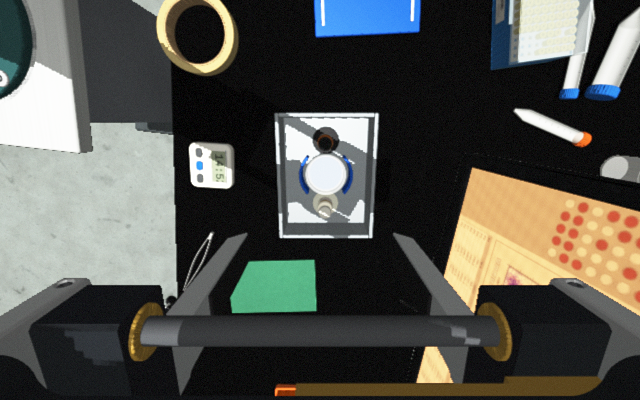

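Run:
```python
from h import *
im=cv2.imread('pics/w1_raw.png')[:,:,::-1]
cv2.imwrite('pics/w1z.png',cv2.resize(im[100:250,260:400],None,fx=4,fy=4,interpolation=cv2.INTER_CUBIC)[:,:,::-1])
```

```text
(no output)
```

View pics/w1z.png

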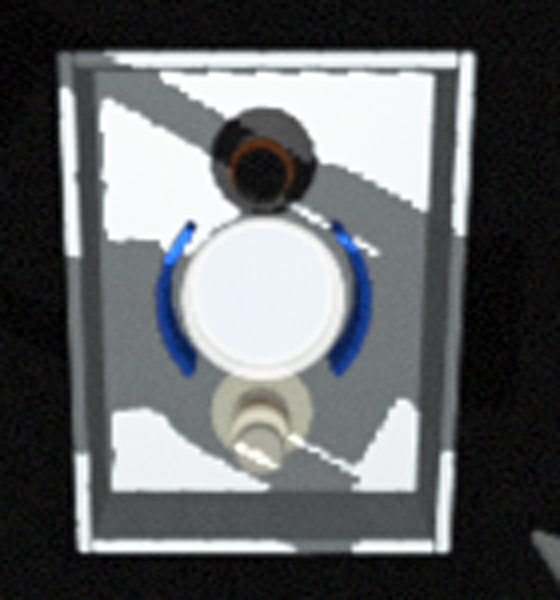

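Run:
```python
from h import *
c=optics.get_calibration('wrist')
f=lambda u,v,z: onz(c,(260+(u-1.5)/4,100+(v-1.5)/4),z).round(4)
C=[f(58,52,.06),f(476,52,.06),f(450,552,.06),f(80,552,.06)]
for k in C: print(k)
print('box',np.mean(C,0).round(4)); 
print('sides',[np.linalg.norm(C[i]-C[(i+1)%4]).round(4) for i in range(4)])
e=C[0]+C[1]-C[2]-C[3]; print('yaw',np.arctan2(e[1],e[0])-np.pi/2); e=C[1]+C[2]-C[0]-C[3]; print(np.arctan2(e[1],e[0]))
print('blackcap',f(262,172,.0535),'padb',f(264,160,.0055)); print('whitecap',f(256,451,.0535),'padw',f(262,412,.0055)); print('dish',f(264,298,.031))
im=cv2.imread('pics/w1_raw.png')[:,:,::-1]
for k in blobs(im,(60,80,50),(85,255,255),400,(200,230,350,330)):
    print('mat',[onz(c,p[0],.002).round(3) for p in cv2.approxPolyDP(k,6,True)])
```

```text
[ 0.4486 -0.0648  0.06  ]
[ 0.5796 -0.0495  0.06  ]
[ 0.5994 -0.2179  0.06  ]
[ 0.4687 -0.2333  0.06  ]
box [ 0.5241 -0.1414  0.06  ]
sides [np.float64(0.1319), np.float64(0.1696), np.float64(0.1316), np.float64(0.1697)]
yaw 0.11788365787975108
0.11677617246640569
blackcap [ 0.5172 -0.0946  0.0535] padb [ 0.5185 -0.0933  0.0055]
whitecap [ 0.5267 -0.1906  0.0535] padw [ 0.5294 -0.1893  0.0055]
dish [ 0.5238 -0.14    0.031 ]
mat [array([ 0.523, -0.292,  0.002]), array([ 0.413, -0.306,  0.002]), array([ 0.388, -0.408,  0.002]), array([ 0.536, -0.39 ,  0.002])]
```

Run:
```python
from h import *
state(); print(rel([0.5175,-0.0943,0.09],1.688))
```

```text
t 1.87 p [ 0.5166 -0.1495  0.2771] rpy [-3.1377e+00 -1.9000e-03  1.6858e+00] w 0.0943 F [-0.2  1.2  0.1] q [-0.39  0.06  1.29 -0.    1.8  -0.5 ]
(array([ 5.43,  0.8 , 18.72]), array([-0.004, -0.002, -0.002]))
```

Request:
apply_moves --moves '[[[2,0.3,2],[0,0,0],0.64],[[4,0.6,5],[0,0,0],0.64],[[5.4,0.73,8],[0,0,0],0.64],[[5.4,0.73,11],[0,0,0],0.64],[[5.4,0.73,14],[0,0,0],0.64],[[5.4,0.73,16],[0,0,0],0.64],[[5.4,0.73,17.5],[0,0,0],0.64],[[5.4,0.73,18.2],[0,0,0],0.64],[[5.4,0.73,18.2],[0,0,0],0.64],[[5.4,0.73,18.2],[0,0,0],0.64]]'

```text
time: 2.7
tool_pos: [0.5171, -0.092, 0.0984]
ee_rot: [3.141, 0.0, 1.69]
wrist_force: [-0.1, -0.4, 0.5]
width: 0.06
```

Run:
```python
from h import *
state(); c,im=snap('wrist','w2'); state(); print(rel([0.5172,-0.0943,0.025],1.688))
```

```text
t 2.7 p [ 0.5171 -0.092   0.0984] rpy [3.1407e+00 1.0000e-04 1.6905e+00] w 0.06 F [-0.1 -0.4  0.5] q [-0.28  0.09  1.61  0.    1.44 -0.4 ]
t 2.75 p [ 0.5176 -0.0923  0.0992] rpy [3.1393e+00 8.0000e-04 1.6903e+00] w 0.0597 F [-0.3  0.1  0.5] q [-0.28  0.09  1.61  0.    1.44 -0.4 ]
(array([-0.19, -0.08,  7.42]), array([0.002, 0.001, 0.002]))
```

View pics/w2.png

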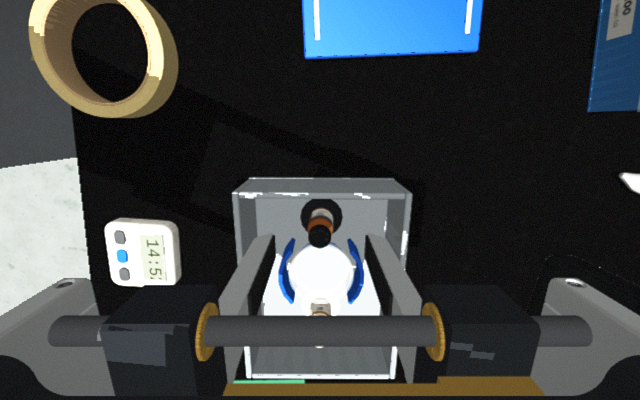

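```bash
python3 - <<'E'
from h import *
c=optics.get_calibration('wrist'); o=robot.get_obs()
R=Ro.from_euler('xyz',o['ee_rot'])
for d in ((0,.03,.014),(0,-.03,.014),(.008,.03,.014),(0,0,.014)): print(d,proj(c,o['tool_pos']+R.apply(d)))
print(onz(c,(319,236),.0535))
E
python3 - <<'E'
import cv2
im=cv2.imread('pics/w2_raw.png'); cv2.imwrite('pics/w2z.png',cv2.resize(im[180:350,220:420],None,fx=3.5,fy=3.5))
E
```

```text
(0, 0.03, 0.014) [[363.36111073 246.14885573]]
(0, -0.03, 0.014) [[274.2157715  246.10580178]]
(0.008, 0.03, 0.014) [[363.86909676 235.06978432]]
(0, 0, 0.014) [[318.79283323 246.12733087]]
[ 0.51849728 -0.09790834  0.0535    ]
```

View pics/w2z.png

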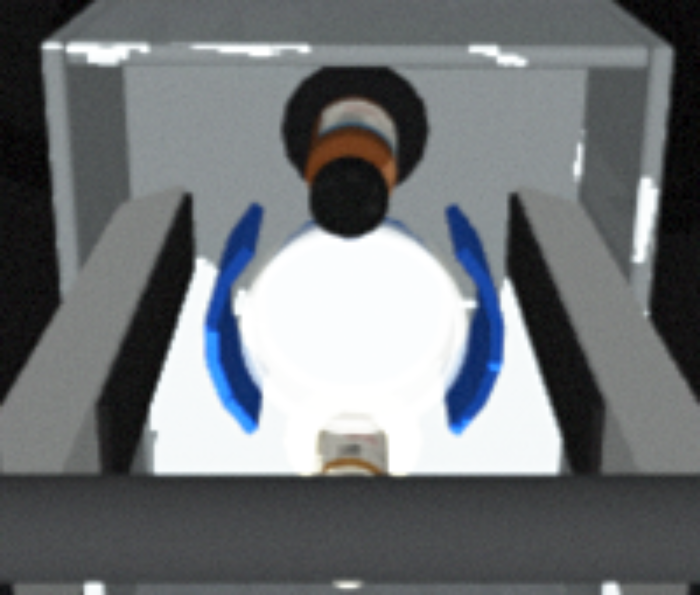

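Request:
apply_moves --moves '[[[-0.4,0,1.5],[0,0,0],0.64],[[-0.4,0,3.5],[0,0,0],0.64],[[-0.4,0,5.5],[0,0,0],0.64],[[-0.4,0,7],[0,0,0],0.64],[[-0.4,0,7.4],[0,0,0],0.64],[[-0.4,0,7.4],[0,0,0],0.64],[[-0.4,0,7.4],[0,0,0],0.1],[[-0.4,0,7.4],[0,0,0],0.1],[[-0.4,0,7.4],[0,0,0],0.1],[[-0.4,0,7.4],[0,0,0],0.1]]'

```text
time: 3.58
tool_pos: [0.5183, -0.0967, 0.0249]
ee_rot: [3.139, 0.001, 1.69]
wrist_force: [0.3, 0.8, 0.5]
width: 0.0367
```

Run:
```python
from h import *
state()
```

```text
t 3.58 p [ 0.5183 -0.0967  0.0249] rpy [3.1393e+00 9.0000e-04 1.6898e+00] w 0.0367 F [0.3 0.8 0.5] q [-0.29  0.16  1.69  0.    1.29 -0.41]
```

Request:
apply_moves --moves '[[[0,0,0],[0,0,0],0.1],[[0,0,0],[0,0,0],0.1],[[0,0,0],[0,0,0],0.1],[[0,0,0],[0,0,0],0.1],[[0,0,-0.5],[0,0,0],0.1],[[0,0,-2],[0,0,0],0.1],[[0,0,-4],[0,0,0],0.1],[[0,0,-6],[0,0,0],0.1],[[0,0,-8],[0,0,0],0.1],[[0,0,-9.5],[0,0,0],0.1]]'

```text
time: 4.42
tool_pos: [0.5179, -0.0966, 0.1207]
ee_rot: [3.14, 0.001, 1.69]
wrist_force: [0.2, 0.4, -0.7]
width: 0.0213
```

Run:
```python
from h import *
state();  c,im=snap('wrist','w3'); state()
m=np.array([.455,-.352]); y=.14; X=np.array([np.cos(y),np.sin(y)]);Y=np.array([-np.sin(y),np.cos(y)])
print(m+.022*Y, m-.022*Y)
print(rel([*(m+.022*Y),.11],1.711))
```

```text
t 4.42 p [ 0.5179 -0.0966  0.1207] rpy [3.1398e+00 6.0000e-04 1.6898e+00] w 0.0213 F [ 0.2  0.4 -0.7] q [-0.29  0.08  1.58  0.    1.48 -0.41]
t 4.47 p [ 0.5197 -0.0971  0.1239] rpy [3.1345e+00 2.9000e-03 1.6898e+00] w 0.0211 F [ 1.5 -0.2  1.2] q [-0.29  0.07  1.58  0.    1.48 -0.41]
[ 0.45193005 -0.33021525] [ 0.45806995 -0.37378475]
(array([-22.33,  -9.51,   1.39]), array([ 0.007,  0.003, -0.021]))
```

View pics/w3.png

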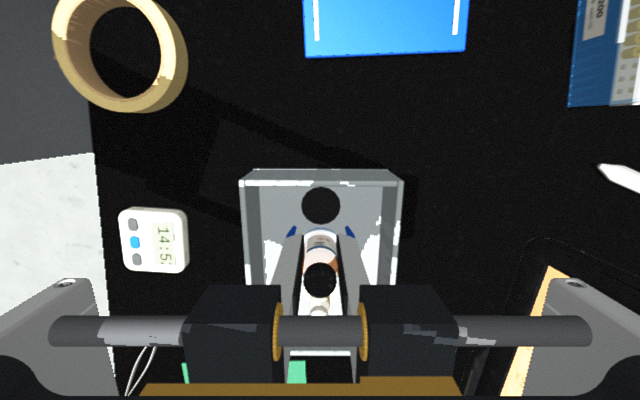

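Request:
apply_moves --moves '[[[-2,-0.8,0],[0,0,0],0.1],[[-5,-2.1,0],[0,0,0],0.1],[[-8,-3.4,0],[0,0,0],0.1],[[-11,-4.7,0],[0,0,0],0.1],[[-14,-6,0],[0,0,0],0.1],[[-17,-7.3,0],[0,0,0],0.1],[[-20,-8.6,0],[0,0,0],0.1],[[-21.6,-9.2,0],[0,0,0],0.1],[[-22.2,-9.4,2],[0,0,-0.02],0.1],[[-22.2,-9.4,4],[0,0,-0.02],0.1]]'

```text
time: 5.3
tool_pos: [0.4505, -0.331, 0.0791]
ee_rot: [3.14, 0.003, 1.707]
wrist_force: [-0.0, 0.8, 0.1]
width: 0.0213
```

Run:
```python
from h import *
state();  c,im=snap('side','s4',(280,180,460,340),4);  c,im=snap('wrist','w4'); state(); print(rel([.452,-.3302,.0225],1.711))
```

```text
t 5.3 p [ 0.4505 -0.331   0.0791] rpy [3.1396e+00 3.1000e-03 1.7074e+00] w 0.0213 F [-0.   0.8  0.1] q [-0.73  0.17  1.56 -0.    1.41 -0.87]
t 5.4 p [ 0.4478 -0.3266  0.0741] rpy [-3.1359 -0.007   1.7085] w 0.0208 F [-0.2  0.2 -0.2] q [-0.73  0.18  1.56  0.    1.41 -0.87]
(array([-0.45,  0.39,  5.16]), array([-0.006, -0.007, -0.003]))
```

View pics/s4.png

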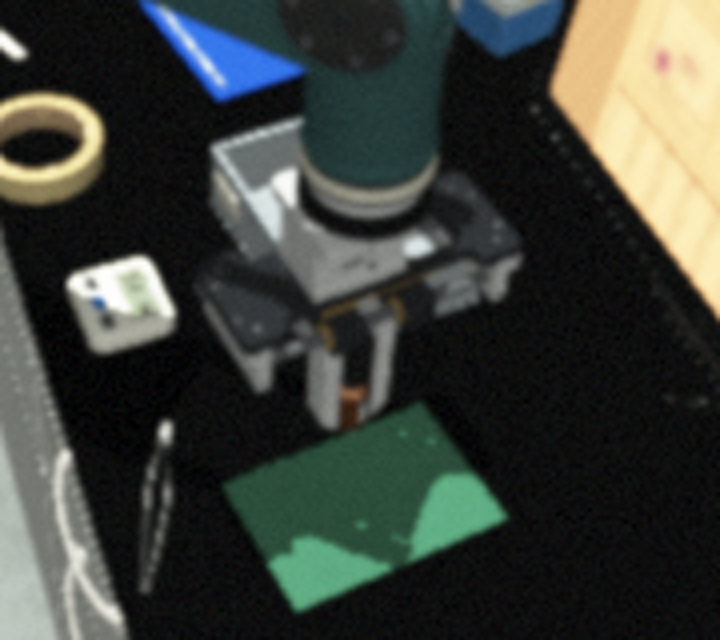

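View pics/w4.png

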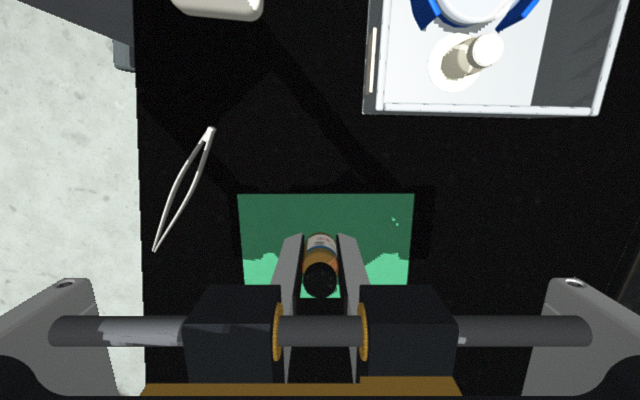

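Run:
```python
from h import *
c=optics.get_calibration('wrist')
a,b=onz(c,(238,195),.002),onz(c,(413,193),.002); print(a,b,np.linalg.norm(a-b)); e=b-a; y=np.arctan2(e[1],e[0]); print(y)
print((a+b)[:2]/2-.05*np.array([-np.sin(y),np.cos(y)]))
for i in range(3): optics.snapshot('top'); state()
```

```text
[ 0.37647625 -0.31509973  0.002     ] [ 0.52287306 -0.2927527   0.002     ] 0.1480925953633542
0.15147767115612376
[ 0.45721961 -0.35335367]
t 5.45 p [ 0.449  -0.327   0.0762] rpy [-3.1381 -0.0044  1.7093] w 0.0214 F [ 0.2 -0.3 -0.5] q [-0.73  0.17  1.56  0.    1.41 -0.87]
t 5.5 p [ 0.45   -0.3275  0.0779] rpy [-3.1402e+00 -1.8000e-03  1.7098e+00] w 0.0211 F [-0.1  0.4 -0.1] q [-0.73  0.17  1.56  0.    1.41 -0.87]
t 5.55 p [ 0.4508 -0.328   0.0791] rpy [3.1412e+00 1.0000e-04 1.7102e+00] w 0.021 F [-0.8 -0.1  0.6] q [-0.73  0.17  1.56  0.    1.41 -0.87]
```

Request:
apply_moves --moves '[[[-0.2,0,1.5],[0,0,0],0.1],[[-0.2,0,3],[0,0,0],0.1],[[-0.2,0,4.2],[0,0,0],0.1],[[-0.2,0,5],[0,0,0],0.1],[[-0.2,0,5.4],[0,0,0],0.1],[[-0.2,0,5.6],[0,0,0],0.1],[[-0.2,0,5.67],[0,0,0],0.1],[[-0.2,0,5.67],[0,0,0],0.1],[[-0.2,0,5.67],[0,0,0],0.1],[[-0.2,0,5.67],[0,0,0],0.1]]'

```text
time: 6.38
tool_pos: [0.4512, -0.3304, 0.0226]
ee_rot: [3.141, 0.001, 1.71]
wrist_force: [-0.3, -0.2, -0.4]
width: 0.0209
```

Run:
```python
from h import *
state()
```

```text
t 6.38 p [ 0.4512 -0.3304  0.0226] rpy [3.1407e+00 9.0000e-04 1.7098e+00] w 0.0209 F [-0.3 -0.2 -0.4] q [-0.73  0.23  1.61  0.    1.3  -0.87]
```

Lower by 1 mm, release to 0.5, retreat up.

Request:
apply_moves --moves '[[[0,0,0.08],[0,0,0],0.1],[[0,0,0.08],[0,0,0],0.1],[[0,0,0.08],[0,0,0],0.3],[[0,0,0.08],[0,0,0],0.5],[[0,0,0.08],[0,0,0],0.5],[[0,0,0.08],[0,0,0],0.5],[[0,0,-0.5],[0,0,0],0.5],[[0,0,-3],[0,0,0],0.5],[[0,0,-6.5],[0,0,0],0.64],[[0,0,-10],[0,0,0],0.64]]'

```text
time: 7.22
tool_pos: [0.45, -0.3294, 0.1222]
ee_rot: [-3.14, -0.002, 1.71]
wrist_force: [0.5, -0.1, 0.3]
width: 0.0572
```

Run:
```python
from h import *
state();  c,im=snap('wrist','w5'); state(); print(rel([.5267,-.1900,.13],1.688))
```

```text
t 7.22 p [ 0.45   -0.3294  0.1222] rpy [-3.1397e+00 -2.4000e-03  1.7098e+00] w 0.0572 F [ 0.5 -0.1  0.3] q [-0.73  0.15  1.5   0.    1.5  -0.87]
t 7.27 p [ 0.4538 -0.3327  0.1321] rpy [3.1328 0.0103 1.7099] w 0.059 F [ 2.3 -1.7  4.4] q [-0.73  0.14  1.49  0.    1.5  -0.87]
(array([13.12,  9.2 ,  0.16]), array([0.009, 0.01 , 0.022]))
```

View pics/w5.png

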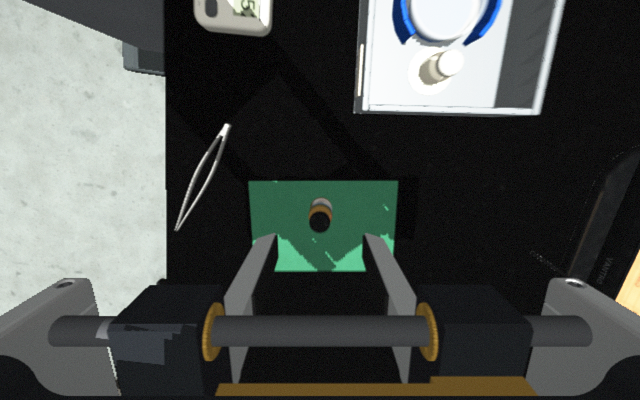

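Request:
apply_moves --moves '[[[1.5,1.1,0],[0,0,0],0.64],[[3.5,2.6,0],[0,0,0],0.64],[[5.8,4.3,0],[0,0,0],0.64],[[8,5.9,0],[0,0,0],0.64],[[10,7.5,0],[0,0,0],0.64],[[11.4,8.6,1],[0,0,0.01],0.64],[[12.4,9.2,1.8],[0,0,0.022],0.64],[[12.8,9.5,2.4],[0,0,0.022],0.64],[[12.8,9.5,2.5],[0,0,0.022],0.64],[[12.8,9.5,2.5],[0,0,0.022],0.64]]'

```text
time: 8.1
tool_pos: [0.5267, -0.1903, 0.0966]
ee_rot: [-3.141, -0.0, 1.688]
wrist_force: [-0.2, -0.3, 0.3]
width: 0.06
```

Run:
```python
from h import *
optics.snapshot('top');optics.snapshot('top');state();  c,im=snap('wrist','w6',(220,180,420,350),3.5); state()
```

```text
t 8.2 p [ 0.527  -0.1911  0.0974] rpy [3.1411e+00 7.0000e-04 1.6869e+00] w 0.0604 F [-0.5  0.7  0. ] q [-0.45  0.17  1.53 -0.    1.45 -0.56]
t 8.25 p [ 0.5271 -0.1912  0.0976] rpy [3.1408e+00 8.0000e-04 1.6867e+00] w 0.0598 F [-0.8 -0.9  0.1] q [-0.45  0.17  1.53 -0.    1.45 -0.56]
```

View pics/w6.png

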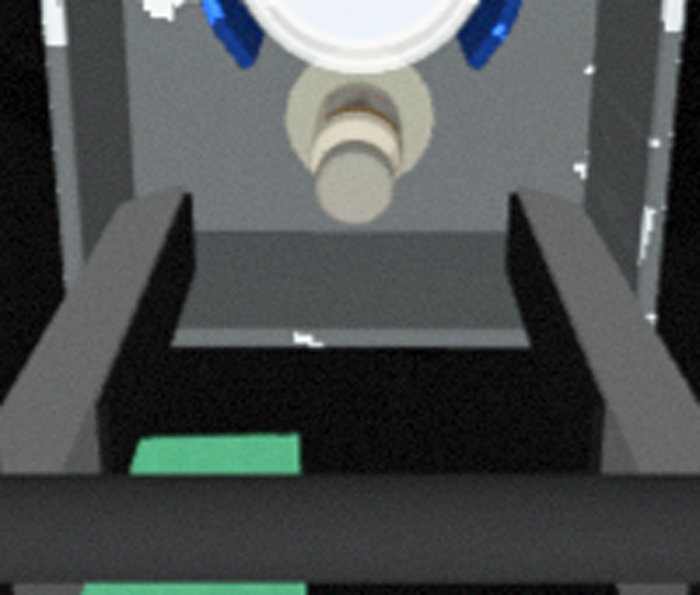

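Run:
```python
from h import *
c=optics.get_calibration('wrist')
print(onz(c,(321.3,232.7),.0535), onz(c,(220+361/3.5,180+115/3.5),.0055)); print(rel([.5275,-.1915,.025],1.688))
```

```text
[ 0.52925941 -0.19319831  0.0535    ] [ 0.5311801  -0.19213946  0.0055    ]
(array([-0.03,  0.03,  7.26]), array([ 0.001,  0.001, -0.001]))
```

Request:
apply_moves --moves '[[[-0.1,0.1,1.5],[0,0,0],0.64],[[-0.1,0.1,3.5],[0,0,0],0.64],[[-0.1,0.1,5.5],[0,0,0],0.64],[[-0.1,0.1,6.8],[0,0,0],0.64],[[-0.1,0.1,7.2],[0,0,0],0.3],[[-0.1,0.1,7.2],[0,0,0],0.1],[[-0.1,0.1,7.2],[0,0,0],0.1],[[-0.1,0.1,7.2],[0,0,0],0.1],[[-0.1,0.1,7.2],[0,0,0],0.1],[[-0.1,0.1,7.2],[0,0,0],0.1]]'

```text
time: 9.08
tool_pos: [0.529, -0.1914, 0.0262]
ee_rot: [3.14, 0.001, 1.688]
wrist_force: [-0.7, -0.4, 0.1]
width: 0.0239
```

Run:
```python
from h import *
state()
```

```text
t 9.08 p [ 0.529  -0.1914  0.0262] rpy [3.1396e+00 1.1000e-03 1.6878e+00] w 0.0239 F [-0.7 -0.4  0.1] q [-0.45  0.23  1.6   0.    1.31 -0.57]
```

Request:
apply_moves --moves '[[[0,0,0],[0,0,0],0.1],[[0,0,0],[0,0,0],0.1],[[0,0,0],[0,0,0],0.1],[[0,0,-0.5],[0,0,0],0.1],[[0,0,-2],[0,0,0],0.1],[[0,0,-4],[0,0,0],0.1],[[0,0,-6.5],[0,0,0],0.1],[[0,0,-8.5],[0,0,0],0.1],[[0,0,-9.5],[0,0,0],0.1],[[0,0,-9.8],[0,0,0],0.1]]'

```text
time: 9.92
tool_pos: [0.5293, -0.1914, 0.1253]
ee_rot: [3.138, 0.002, 1.688]
wrist_force: [-0.5, 0.0, -0.7]
width: 0.0207
```

Run:
```python
from h import *
optics.snapshot('top');optics.snapshot('top');optics.snapshot('top');state(); print(rel([.458,-.375,.12],1.711))
```

```text
t 10.07 p [ 0.5276 -0.1907  0.1217] rpy [-3.1400e+00 -1.2000e-03  1.6878e+00] w 0.0209 F [-0.7  0.6 -1. ] q [-0.45  0.15  1.49  0.    1.5  -0.56]
(array([-17.49,  -9.06,   0.17]), array([-0.002, -0.001, -0.023]))
```

Request:
apply_moves --moves '[[[-1.5,-0.8,0],[0,0,0],0.1],[[-4,-2.1,0],[0,0,0],0.1],[[-7,-3.6,0],[0,0,0],0.1],[[-10,-5.2,0],[0,0,0],0.1],[[-13,-6.7,0],[0,0,0],0.1],[[-15.3,-7.9,0],[0,0,-0.01],0.1],[[-16.8,-8.7,0.5],[0,0,-0.022],0.1],[[-17.5,-9.1,2],[0,0,-0.022],0.1],[[-17.5,-9.1,3.6],[0,0,-0.022],0.1],[[-17.5,-9.1,4.2],[0,0,-0.022],0.1]]'

```text
time: 10.9
tool_pos: [0.4559, -0.3743, 0.076]
ee_rot: [-3.137, -0.007, 1.708]
wrist_force: [-0.1, -0.5, -1.2]
width: 0.0212
```

Run:
```python
from h import *
optics.snapshot('top');optics.snapshot('top');state();  c,im=snap('wrist','w7'); state(); print(rel([.458,-.375,.0235],1.711))
```

```text
t 11.0 p [ 0.4566 -0.3738  0.0773] rpy [-3.1374 -0.0058  1.7097] w 0.021 F [ 0.2  0.4 -0.6] q [-0.78  0.25  1.47  0.    1.43 -0.92]
t 11.05 p [ 0.4575 -0.3744  0.0791] rpy [-3.1393 -0.0033  1.7102] w 0.0212 F [ 0.3  0.5 -0.2] q [-0.78  0.25  1.47  0.    1.43 -0.92]
(array([-0.09,  0.05,  5.56]), array([-0.002, -0.003, -0.001]))
```

View pics/w7.png

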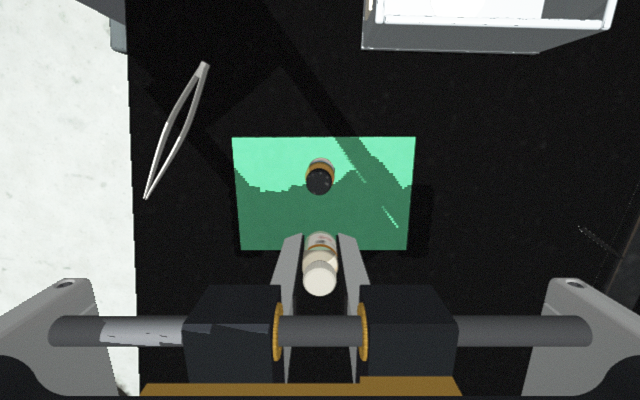

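Run:
```python
from h import *
o=state();c=optics.get_calibration('wrist')
P=np.array([onz(c,p,.002) for p in ((233,137),(415,136),(408,250),(241,250))]); print(P.round(4),P.mean(0)); m=P.mean(0)
e=P[1]+P[2]-P[0]-P[3];y=np.arctan2(e[1],e[0]);print(y)
M=np.array([[np.cos(y),np.sin(y)],[-np.sin(y),np.cos(y)]])
print('tool in mat',M@(o['tool_pos']-m)[:2],'black',M@(onz(c,(319.5,181),.05)-m)[:2])
```

```text
t 11.05 p [ 0.4575 -0.3744  0.0791] rpy [-3.1393 -0.0033  1.7102] w 0.0212 F [ 0.3  0.5 -0.2] q [-0.78  0.25  1.47  0.    1.43 -0.92]
[[ 0.3781 -0.3162  0.002 ]
 [ 0.5254 -0.2946  0.002 ]
 [ 0.5422 -0.3946  0.002 ]
 [ 0.3913 -0.416   0.002 ]] [ 0.45926228 -0.3553189   0.002     ]
0.14316105886232808
tool in mat [-0.00442605 -0.01860459] black [-0.00386658  0.02298953]
```

Good. Lower and release.

Request:
apply_moves --moves '[[[0,0,1.5],[0,0,0],0.1],[[0,0,3],[0,0,0],0.1],[[0,0,4.2],[0,0,0],0.1],[[0,0,5],[0,0,0],0.1],[[0,0,5.5],[0,0,0],0.1],[[0,0,5.62],[0,0,0],0.1],[[0,0,5.62],[0,0,0],0.1],[[0,0,5.62],[0,0,0],0.1],[[0,0,5.62],[0,0,0],0.1],[[0,0,5.62],[0,0,0],0.1]]'

```text
time: 11.88
tool_pos: [0.4587, -0.3759, 0.0256]
ee_rot: [3.141, 0.001, 1.71]
wrist_force: [-0.3, -0.8, -0.3]
width: 0.021
```

Run:
```python
from h import *
state()
```

```text
t 11.88 p [ 0.4587 -0.3759  0.0256] rpy [3.1406e+00 1.2000e-03 1.7098e+00] w 0.021 F [-0.3 -0.8 -0.3] q [-0.78  0.29  1.52  0.    1.32 -0.92]
```

Request:
apply_moves --moves '[[[0,0,0.2],[0,0,0],0.1],[[0,0,0.36],[0,0,0],0.1],[[0,0,0.36],[0,0,0],0.1],[[0,0,0.36],[0,0,0],0.1],[[0,0,0.36],[0,0,0],0.3],[[0,0,0.36],[0,0,0],0.5],[[0,0,0.36],[0,0,0],0.5],[[0,0,0.36],[0,0,0],0.5],[[0,0,-0.4],[0,0,0],0.5],[[0,0,-2],[0,0,0],0.5]]'

```text
time: 12.72
tool_pos: [0.4568, -0.374, 0.0424]
ee_rot: [-3.138, -0.005, 1.71]
wrist_force: [-0.3, 0.3, 0.3]
width: 0.0467
```

Request:
apply_moves --moves '[[[0,0,-2],[0,0,0],0.5],[[0,0,-5],[0,0,0],0.5],[[0,0,-8],[0,0,0],0.5],[[0,0,-10.5],[0,0,0],0.6],[[0,0,-12],[0,0,0],0.8],[[0,0,-12.5],[0,0,0],0.9],[[0,0,-12.5],[0,0,0],0.9],[[0,0,-12.5],[0,0,0],0.9],[[0,0,-12.5],[0,0,0],0.9],[[0,0,-12.5],[0,0,0],0.9]]'

```text
time: 13.55
tool_pos: [0.4576, -0.3748, 0.1675]
ee_rot: [-3.139, -0.003, 1.71]
wrist_force: [-0.8, 0.3, 0.1]
width: 0.0845
```

Run:
```python
from h import *
state();  c,im=snap('wrist','w8'); state(); print(rel([.5238,-.1405,.15],0.117))
```

```text
t 13.55 p [ 0.4576 -0.3748  0.1675] rpy [-3.1393e+00 -3.1000e-03  1.7098e+00] w 0.0845 F [-0.8  0.3  0.1] q [-0.78  0.2   1.35  0.    1.6  -0.92]
t 13.6 p [ 0.4577 -0.3749  0.1678] rpy [-3.1396e+00 -2.8000e-03  1.7098e+00] w 0.0845 F [-0.3 -0.5  0.1] q [-0.78  0.2   1.35  0.    1.6  -0.92]
(array([22.29,  9.8 ,  1.82]), array([-4.000e-03, -1.000e-03,  1.593e+00]))
```

View pics/w8.png

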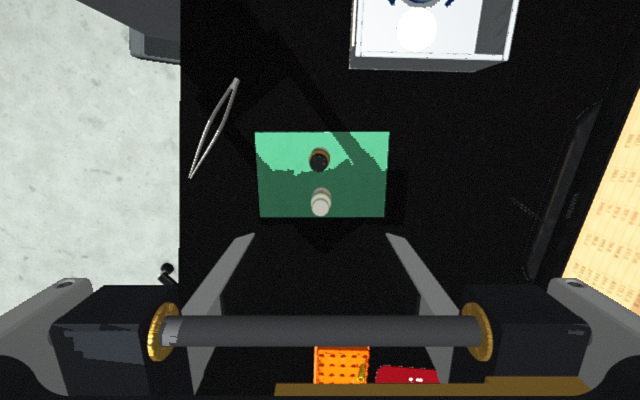

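Request:
apply_moves --moves '[[[1.5,0.6,0],[0,0,0.08],0.9],[[3.5,1.5,0],[0,0,0.2],0.9],[[6,2.6,0],[0,0,0.32],0.9],[[9,4,0],[0,0,0.44],0.9],[[12,5.3,0],[0,0,0.56],0.9],[[15,6.6,0],[0,0,0.68],0.9],[[18,7.9,0],[0,0,0.8],0.9],[[20.3,8.9,0],[0,0,0.92],0.9],[[21.8,9.5,0],[0,0,1.03],0.9],[[22.3,9.8,0],[0,0,1.13],0.9]]'

```text
time: 14.43
tool_pos: [0.5244, -0.1381, 0.1688]
ee_rot: [-3.139, 0.0, 0.578]
wrist_force: [-0.1, -0.6, -1.3]
width: 0.085
```

Run:
```python
from h import *
state(); print(rel([.5238,-.1405,.15],0.117))
```

```text
t 14.43 p [ 0.5244 -0.1381  0.1688] rpy [-3.1394e+00  3.0000e-04  5.7780e-01] w 0.085 F [-0.1 -0.6 -1.3] q [-0.36  0.09  1.47  0.    1.59  0.63]
(array([-0.18,  0.17,  1.88]), array([-0.002,  0.001,  0.461]))
```

Request:
apply_moves --moves '[[[0,0,0.5],[0,0,0.1],0.9],[[0,0,1.5],[0,0,0.2],0.9],[[0,0,2.5],[0,0,0.3],0.9],[[-0.1,0.15,4],[0,0,0.4],0.9],[[-0.15,0.2,5],[0,0,0.461],0.9],[[-0.15,0.2,5.6],[0,0,0.461],0.9],[[-0.15,0.2,6],[0,0,0.461],0.9],[[-0.15,0.2,6],[0,0,0.461],0.9],[[-0.15,0.2,6],[0,0,0.461],0.9],[[-0.15,0.2,6],[0,0,0.461],0.9]]'

```text
time: 15.27
tool_pos: [0.5247, -0.1437, 0.1105]
ee_rot: [3.141, -0.001, 0.119]
wrist_force: [1.1, -0.6, -0.9]
width: 0.0847
```

Run:
```python
from h import *
state();  c,im=snap('wrist','w9'); state()
```

```text
t 15.27 p [ 0.5247 -0.1437  0.1105] rpy [ 3.1411e+00 -1.2000e-03  1.1940e-01] w 0.0847 F [ 1.1 -0.6 -0.9] q [-0.37  0.12  1.55  0.    1.47  1.08]
t 15.32 p [ 0.5248 -0.1437  0.1106] rpy [ 3.1409e+00 -1.5000e-03  1.1930e-01] w 0.0845 F [ 0.2 -0.2  0.9] q [-0.37  0.12  1.55  0.    1.47  1.08]
```

View pics/w9.png

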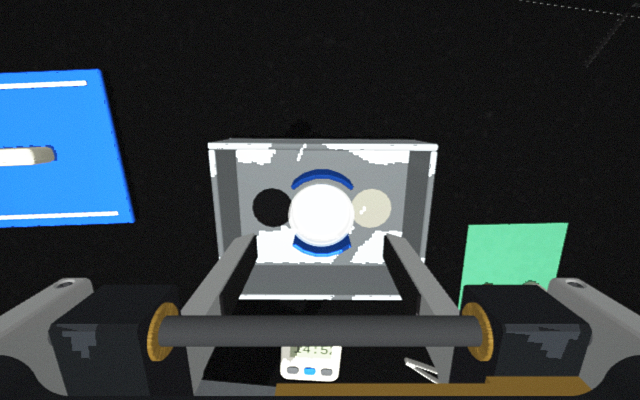

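```bash
python3 - <<'E'
from h import *
c=optics.get_calibration('wrist')
print('dish',onz(c,(321,213),.031),'padb',onz(c,(271.5,207.5),.0055),'padw',onz(c,(372,208),.0055))
C=np.array([onz(c,p,.06) for p in ((209,144),(437,144),(401,299),(240,299))]);print(C.round(4),C.mean(0))
E
python3 -c "
import cv2
im=cv2.imread('pics/w9_raw.png'); cv2.imwrite('pics/w9z.png',cv2.resize(im[130:310,200:450],None,fx=3,fy=3,interpolation=2))"
```

```text
dish [ 0.52783591 -0.1443059   0.031     ] padb [ 0.5196298  -0.09673599  0.0055    ] padw [ 0.53087068 -0.19423769  0.0055    ]
[[ 0.5798 -0.0551  0.06  ]
 [ 0.5998 -0.2211  0.06  ]
 [ 0.4684 -0.2205  0.06  ]
 [ 0.4519 -0.0835  0.06  ]] [ 0.52499362 -0.14505236  0.06      ]
```

View pics/w9z.png

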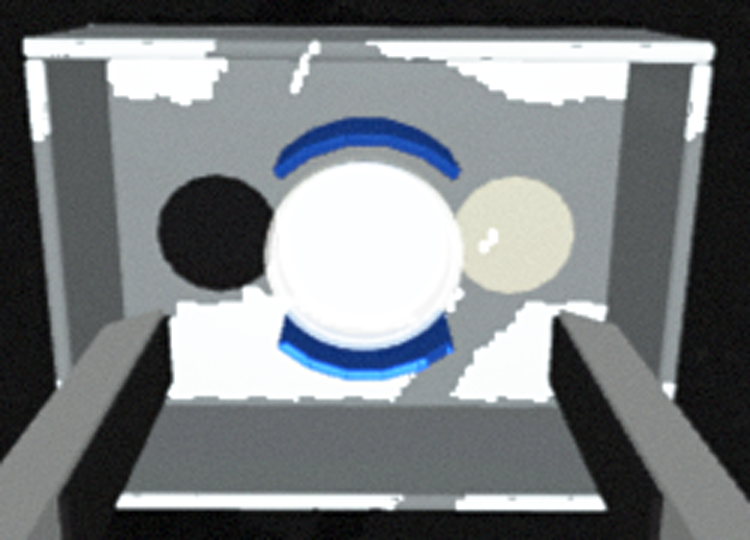

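Request:
apply_moves --moves '[[[0.1,0.07,1.5],[0,0,0],0.9],[[0.1,0.07,3.5],[0,0,0],0.9],[[0.1,0.07,5.5],[0,0,0],0.9],[[0.1,0.07,7],[0,0,0],0.9],[[0.1,0.07,8],[0,0,0],0.9],[[0.1,0.07,8.5],[0,0,0],0.9],[[0.1,0.07,8.7],[0,0,0],0.9],[[0.1,0.07,8.7],[0,0,0],0.9],[[0.1,0.07,8.7],[0,0,0],0.9],[[0.1,0.07,8.7],[0,0,0],0.9]]'

```text
time: 16.15
tool_pos: [0.5263, -0.1444, 0.024]
ee_rot: [3.141, -0.002, 0.119]
wrist_force: [-0.5, 1.4, 0.3]
width: 0.085
```

Run:
```python
from h import *
state()
```

```text
t 16.15 p [ 0.5263 -0.1444  0.024 ] rpy [ 3.1405e+00 -2.2000e-03  1.1890e-01] w 0.085 F [-0.5  1.4  0.3] q [-0.37  0.2   1.65  0.    1.29  1.08]
```

Request:
apply_moves --moves '[[[0,0,0.05],[0,0,0],0.75],[[0,0,0.05],[0,0,0],0.7],[[0,0,0.05],[0,0,0],0.66],[[0,0,0.05],[0,0,0],0.62],[[0,0,0.05],[0,0,0],0.58],[[0,0,0.05],[0,0,0],0.5],[[0,0,0.05],[0,0,0],0.5],[[0,0,0.05],[0,0,0],0.5],[[0,0,0.05],[0,0,0],0.5],[[0,0,0.05],[0,0,0],0.5]]'

```text
time: 16.98
tool_pos: [0.5254, -0.1441, 0.0224]
ee_rot: [3.141, -0.0, 0.119]
wrist_force: [-0.8, -0.2, 1.4]
width: 0.059
```

Run:
```python
from h import *
state()
```

```text
t 16.98 p [ 0.5254 -0.1441  0.0224] rpy [ 3.1415e+00 -2.0000e-04  1.1880e-01] w 0.059 F [-0.8 -0.2  1.4] q [-0.37  0.2   1.65  0.    1.29  1.08]
```

Gripped at 59 mm. Lift gently.

Request:
apply_moves --moves '[[[0,0,-0.1],[0,0,0],0.5],[[0,0,-0.4],[0,0,0],0.5],[[0,0,-1],[0,0,0],0.5],[[0,0,-2],[0,0,0],0.5],[[0,0,-3.4],[0,0,0],0.5],[[0,0,-5],[0,0,0],0.5],[[0,0,-6.8],[0,0,0],0.5],[[0,0,-8.4],[0,0,0],0.5],[[0,0,-9.4],[0,0,0],0.5],[[0,0,-9.8],[0,0,0],0.5]]'

```text
time: 17.82
tool_pos: [0.5266, -0.1446, 0.1233]
ee_rot: [3.139, -0.004, 0.119]
wrist_force: [-0.3, -0.6, -0.6]
width: 0.0591
```

Run:
```python
from h import *
optics.snapshot('top'); c,im=snap('wrist','w10'); state(); print(rel([.49,.30,.14],0.8))
```

```text
t 17.92 p [ 0.5259 -0.1443  0.1214] rpy [ 3.1407e+00 -2.0000e-03  1.1880e-01] w 0.0585 F [-0.4  0.3  0.2] q [-0.37  0.12  1.54  0.    1.49  1.08]
(array([  1.71, -44.54,  -1.9 ]), array([ 0.002, -0.002, -0.681]))
```

View pics/w10.png

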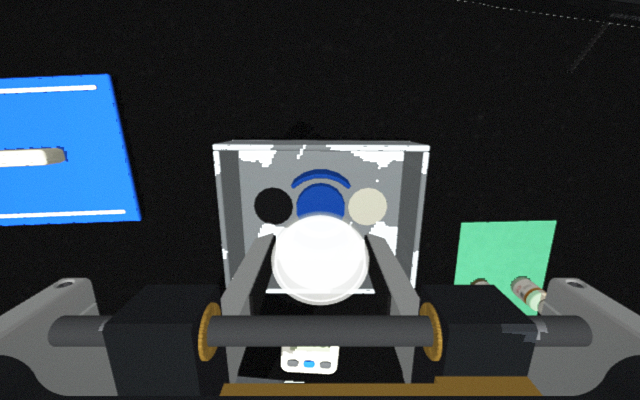

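Request:
apply_moves --moves '[[[0,0,0.5],[0,0,0],0.5],[[0,0,2],[0,0,0],0.5],[[0,0,4],[0,0,0],0.5],[[0,0,6],[0,0,0],0.5],[[0,0,7.8],[0,0,0],0.5],[[0,0,8.8],[0,0,0],0.5],[[0,0,9.4],[0,0,0],0.5],[[0,0,9.65],[0,0,0],0.5],[[0,0,9.75],[0,0,0],0.5],[[0,0,9.75],[0,0,0],0.5]]'

```text
time: 18.75
tool_pos: [0.5259, -0.1443, 0.0233]
ee_rot: [3.141, -0.001, 0.119]
wrist_force: [0.0, -0.3, -0.1]
width: 0.0588
```

Run:
```python
from h import *
optics.snapshot('top'); optics.snapshot('top');state()
```

```text
t 18.85 p [ 0.5261 -0.1444  0.0237] rpy [ 3.1407e+00 -1.8000e-03  1.1880e-01] w 0.0588 F [-0.3  0.3 -0.9] q [-0.37  0.2   1.65  0.    1.29  1.08]
```

Request:
apply_moves --moves '[[[0,0,0.08],[0,0,0],0.5],[[0,0,0.08],[0,0,0],0.7],[[0,0,0.08],[0,0,0],0.72],[[0,0,0.08],[0,0,0],0.72],[[0,0,0.08],[0,0,0],0.72],[[0,0,-0.4],[0,0,0],0.72],[[0,0,-0.85],[0,0,0],0.72],[[0,0,-0.85],[0,0,0],0.72],[[0,0,-0.85],[0,0,0],0.72],[[0,0,-0.85],[0,0,0],0.72]]'

```text
time: 19.68
tool_pos: [0.5255, -0.1441, 0.0315]
ee_rot: [3.141, -0.0, 0.119]
wrist_force: [-0.5, -0.3, -0.3]
width: 0.0675
```

Run:
```python
from h import *
optics.snapshot('top');optics.snapshot('top');state()
```

```text
t 19.78 p [ 0.5252 -0.1441  0.0311] rpy [-3.1414e+00  2.0000e-04  1.1870e-01] w 0.0679 F [-0.8 -0.6 -0.1] q [-0.37  0.19  1.64  0.    1.31  1.08]
```

Request:
apply_moves --moves '[[[0,0,0],[0,0,0],0.65],[[0,0,0],[0,0,0],0.6],[[0,0,0],[0,0,0],0.5],[[0,0,0],[0,0,0],0.5],[[0,0,0],[0,0,0],0.5],[[0,0,0],[0,0,0],0.5],[[0,0,-0.1],[0,0,0],0.5],[[0,0,-0.4],[0,0,0],0.5],[[0,0,-1],[0,0,0],0.5],[[0,0,-1.8],[0,0,0],0.5]]'

```text
time: 20.62
tool_pos: [0.525, -0.1439, 0.0493]
ee_rot: [-3.141, 0.001, 0.119]
wrist_force: [0.4, 0.2, 1.0]
width: 0.0589
```

Request:
apply_moves --moves '[[[0,0,-0.8],[0,0,0],0.5],[[0,0,-2],[0,0,0],0.5],[[0,0,-3.5],[0,0,0],0.5],[[0,0,-5.3],[0,0,0],0.5],[[0,0,-7],[0,0,0],0.5],[[0,0,-8.4],[0,0,0],0.5],[[0,0,-9.2],[0,0,0],0.5],[[0,0,-9.4],[0,0,0],0.5],[[0,0,-9.4],[0,0,0],0.5],[[0,0,-9.4],[0,0,0],0.5]]'

```text
time: 21.45
tool_pos: [0.5249, -0.1439, 0.1427]
ee_rot: [-3.141, 0.001, 0.119]
wrist_force: [0.3, -0.4, -0.6]
width: 0.0588
```

Run:
```python
from h import *
c,im=snap('wrist','w11'); state(); print(rel([.49,.30,.14],0.8))
```

```text
t 21.5 p [ 0.5247 -0.1439  0.1422] rpy [-3.1406e+00  1.7000e-03  1.1880e-01] w 0.0587 F [ 0.1  0.1 -0. ] q [-0.37  0.1   1.51  0.    1.53  1.08]
(array([  1.81, -44.48,   0.26]), array([-0.002,  0.001, -0.681]))
```

View pics/w11.png

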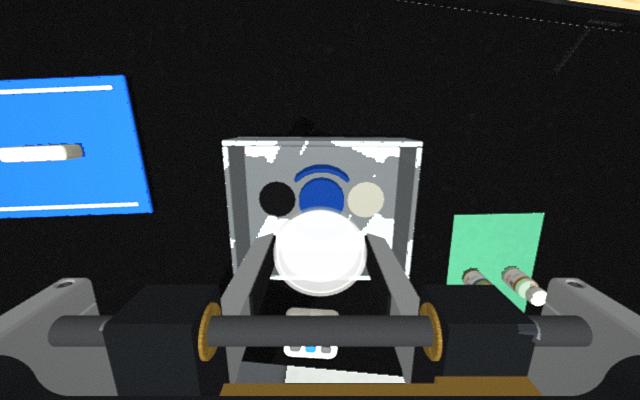

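Request:
apply_moves --moves '[[[0.1,-1,0],[0,0,0],0.5],[[0.2,-3,0],[0,0,0],0.5],[[0.3,-6,0],[0,0,0],0.5],[[0.5,-9,0],[0,0,0],0.5],[[0.6,-12,0],[0,0,0],0.5],[[0.8,-15,0],[0,0,0],0.5],[[0.9,-18,0],[0,0,0],0.5],[[1,-21,0],[0,0,0],0.5],[[1.1,-24,0],[0,0,0],0.5],[[1.2,-27,0],[0,0,0],0.5]]'

```text
time: 22.33
tool_pos: [0.504, 0.1275, 0.1423]
ee_rot: [-3.141, 0.002, 0.119]
wrist_force: [0.8, -0.3, 0.4]
width: 0.0589
```

Request:
apply_moves --moves '[[[0.1,-3,0],[0,0,0],0.5],[[0.3,-6,0],[0,0,0],0.5],[[0.4,-9,0],[0,0,0],0.5],[[0.6,-12,0],[0,0,0],0.5],[[0.7,-15,0],[0,0,0],0.5],[[0.8,-17.5,0],[0,0,0],0.5],[[0.9,-19.3,0],[0,0,0],0.5],[[1,-20.5,0],[0,0,0],0.5],[[1,-20.5,0],[0,0,0],0.5],[[1,-20.5,0],[0,0,0],0.5]]'

```text
time: 23.17
tool_pos: [0.4904, 0.3301, 0.1425]
ee_rot: [3.14, 0.001, 0.12]
wrist_force: [-0.0, -0.7, -0.8]
width: 0.0586
```

Run:
```python
from h import *
optics.snapshot('top');optics.snapshot('top');state();c,im=snap('wrist','w12'); state()
```

```text
t 23.27 p [0.4909 0.3292 0.143 ] rpy [3.1408e+00 6.0000e-04 1.1790e-01] w 0.0588 F [-1.2 -0.4 -0.4] q [ 0.5   0.2   1.39 -0.    1.55  1.95]
t 23.32 p [0.491  0.329  0.1432] rpy [3.1411e+00 3.0000e-04 1.1740e-01] w 0.059 F [-0.  -0.3 -0.1] q [ 0.49  0.2   1.39 -0.    1.55  1.95]
```

View pics/w12.png

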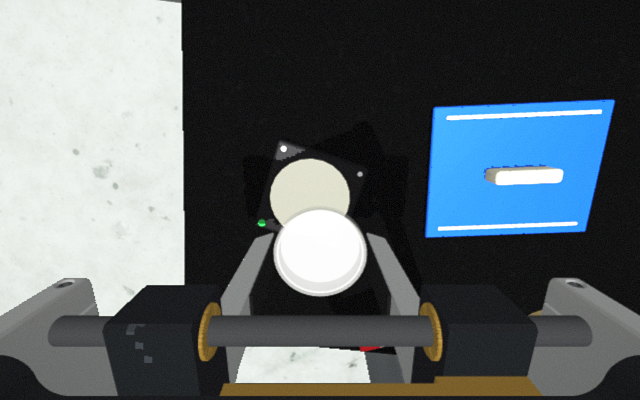

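Run:
```python
from h import *
from scipy.optimize import least_squares
c=optics.get_calibration('wrist'); im=cv2.imread('pics/w12_raw.png')[:,:,::-1]
pts=[]
g=im[:,:,0].astype(int)
for v in range(155,205):
    row=np.where(g[v,255:365]>120)[0]+255
    row=row[(row>262)&(row<355)]
    if len(row)>5: pts+= [(row[0]-.5,v),(row[-1]+.5,v)]
W=np.array([onz(c,p,.022)[:2] for p in pts]); 
r=least_squares(lambda q:np.hypot(W[:,0]-q[0],W[:,1]-q[1])-q[2],[.49,.34,.041],loss='soft_l1',f_scale=.001)
print(r.x,np.abs(r.fun).mean(),len(pts))
K=[onz(c,p,.011).round(4) for p in ((434,108),(613,100),(586,232),(427,237))]; print(K,np.mean(K,0))
print('handle top', onz(c,(524,176),.041))
```

```text
[0.49498468 0.34015023 0.04097888] 0.0002068748989030186 92
[array([0.5972, 0.2293, 0.011 ]), array([0.6249, 0.0585, 0.011 ]), array([0.4899, 0.0339, 0.011 ]), array([0.4635, 0.2064, 0.011 ])] [0.543875 0.132025 0.011   ]
handle top [0.54529168 0.14301748 0.041     ]
```

```bash
python3 - <<'E'
from h import *
c=optics.get_calibration('wrist'); im=cv2.imread('pics/w12_raw.png')[:,:,::-1]; o=state()
P=[onz(c,p,.1429)[:2] for p in ((275.5,252),(366,252),(320.5,208),(320.5,294))]; print(np.round(P,4))
print(proj(c,o['tool_pos']))
E
python3 -c "
import cv2
im=cv2.imread('pics/w12_raw.png'); cv2.imwrite('pics/w12z.png',cv2.resize(im[140:310,230:410],None,fx=4,fy=4,interpolation=2))"
```

```text
t 23.32 p [0.491  0.329  0.1432] rpy [3.1411e+00 3.0000e-04 1.1740e-01] w 0.059 F [-0.  -0.3 -0.1] q [ 0.49  0.2   1.39 -0.    1.55  1.95]
[[0.4903 0.3569]
 [0.4969 0.3008]
 [0.5221 0.3324]
 [0.4638 0.3254]]
[[319.96660152 255.91968164]]
```

View pics/w12z.png

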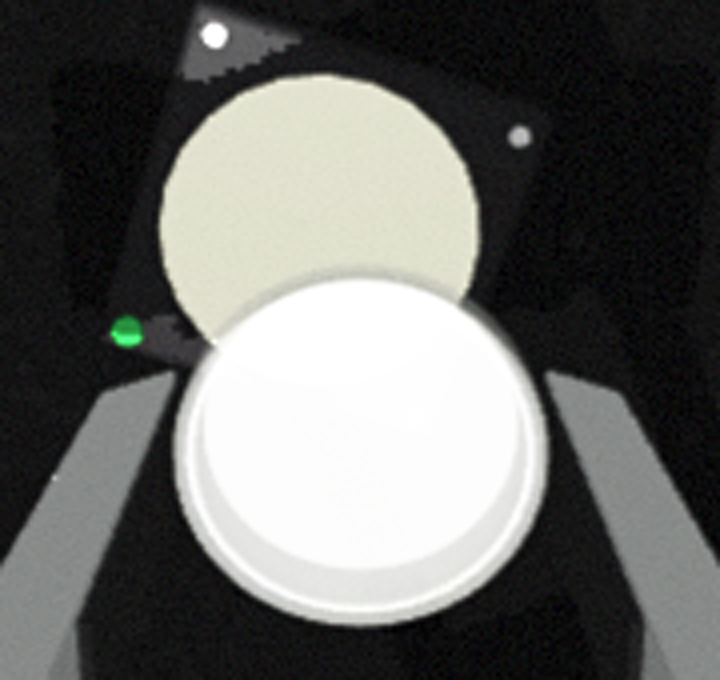

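Request:
apply_moves --moves '[[[0.1,-0.5,0.5],[0,0,0],0.5],[[0.25,-1,2],[0,0,0],0.5],[[0.25,-1.05,4],[0,0,0],0.5],[[0.25,-1.05,6],[0,0,0],0.5],[[0.25,-1.05,7.8],[0,0,0],0.5],[[0.25,-1.05,9],[0,0,0],0.5],[[0.25,-1.05,9.7],[0,0,0],0.5],[[0.25,-1.05,10],[0,0,0],0.5],[[0.25,-1.05,10],[0,0,0],0.5],[[0.25,-1.05,10],[0,0,0],0.5]]'

```text
time: 24.15
tool_pos: [0.4929, 0.3412, 0.0443]
ee_rot: [-3.141, -0.002, 0.119]
wrist_force: [-0.0, -0.1, 0.4]
width: 0.059
```

Run:
```python
from h import *
optics.snapshot('top');optics.snapshot('top');state();c,im=snap('wrist','w13',(230,140,410,310),4); state()
```

```text
t 24.25 p [0.493  0.3414 0.0448] rpy [-3.1405e+00 -2.6000e-03  1.1870e-01] w 0.0588 F [ 0.1  0.3 -0.7] q [0.51 0.29 1.49 0.   1.36 1.96]
t 24.3 p [0.493  0.3414 0.0447] rpy [-3.1405e+00 -2.4000e-03  1.1880e-01] w 0.0586 F [0.2 0.1 0.3] q [0.51 0.29 1.49 0.   1.36 1.96]
```

View pics/w13.png

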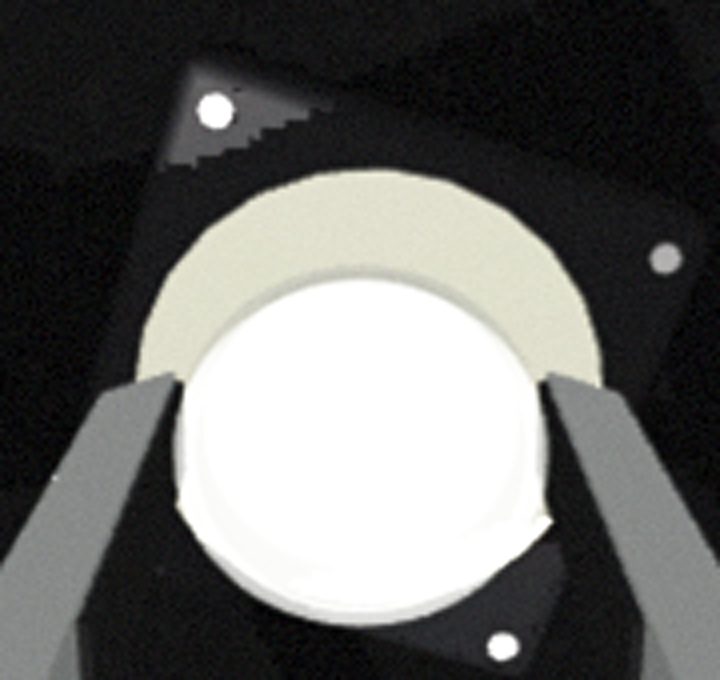

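Run:
```python
from h import *
from scipy.optimize import least_squares
c=optics.get_calibration('wrist')
z=lambda u,v:(230+(u-1.5)/4,140+(v-1.5)/4)
E=[(370,168),(440,180),(510,215),(560,265),(590,320),(300,178),(230,215),(185,262),(150,320),(139,370),(602,380)]
W=np.array([onz(c,z(*p),.022)[:2] for p in E])
r=least_squares(lambda q:np.hypot(W[:,0]-q[0],W[:,1]-q[1])-q[2],[.49,.34,.041]);print('disc',r.x,np.abs(r.fun).max())
zt=.0445
D=np.array([onz(c,z(*p),zt)[:2] for p in ((174,450),(549,450),(361,268),(361,626))]); print('dish',D.round(4),D.mean(0))
```

```text
disc [0.49522653 0.34012369 0.04033327] 0.0005307031174925647
dish [[0.4919 0.3707]
 [0.4989 0.3126]
 [0.5248 0.3453]
 [0.4642 0.338 ]] [0.49496379 0.34163073]
```

Request:
apply_moves --moves '[[[0,0.1,0.2],[0,0,0],0.5],[[0,0.1,0.4],[0,0,0],0.5],[[0,0.1,0.55],[0,0,0],0.5],[[0,0.1,0.65],[0,0,0],0.5],[[0,0.1,0.65],[0,0,0],0.5],[[0,0.1,0.65],[0,0,0],0.5],[[0,0.1,0.65],[0,0,0],0.5],[[0,0.1,0.65],[0,0,0],0.5],[[0,0.1,0.65],[0,0,0],0.5],[[0,0.1,0.65],[0,0,0],0.5]]'

```text
time: 25.13
tool_pos: [0.4922, 0.3399, 0.037]
ee_rot: [-3.142, -0.0, 0.119]
wrist_force: [-1.3, -1.7, 4.3]
width: 0.0588
```

Run:
```python
from h import *
state()
```

```text
t 25.13 p [0.4922 0.3399 0.037 ] rpy [-3.1415e+00 -1.0000e-04  1.1880e-01] w 0.0588 F [-1.3 -1.7  4.3] q [0.51 0.29 1.5  0.   1.35 1.96]
```

Contact (4 N up) at 0.037: the dish is down. Release, then rise.

Request:
apply_moves --moves '[[[0,0,-0.05],[0,0,0],0.55],[[0,0,-0.05],[0,0,0],0.65],[[0,0,-0.05],[0,0,0],0.75],[[0,0,-0.05],[0,0,0],0.8],[[0,0,-0.05],[0,0,0],0.8],[[0,0,-0.05],[0,0,0],0.8],[[0,0,-1],[0,0,0],0.8],[[0,0,-3],[0,0,0],0.8],[[0,0,-6],[0,0,0],0.8],[[0,0,-9],[0,0,0],0.8]]'

```text
time: 25.97
tool_pos: [0.4916, 0.3395, 0.1274]
ee_rot: [3.141, 0.002, 0.119]
wrist_force: [0.1, 0.3, 0.1]
width: 0.0753
```

Run:
```python
from h import *
optics.snapshot('top');optics.snapshot('top');c,im=snap('wrist','w14',(230,140,410,310),4); state()
```

```text
t 26.12 p [0.4943 0.3411 0.1314] rpy [-3.1382 -0.008   0.1188] w 0.0751 F [-0.6  0.2 -1.5] q [0.51 0.22 1.39 0.   1.52 1.96]
```

View pics/w14.png

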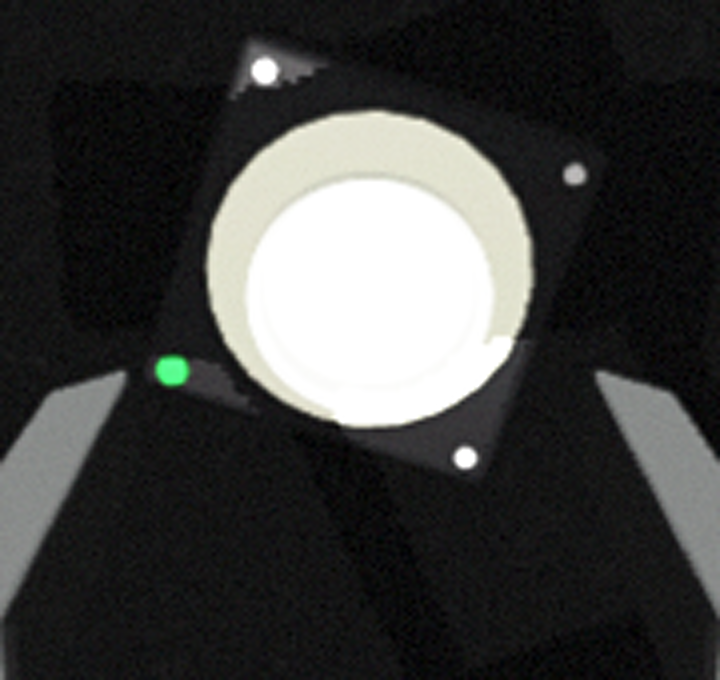

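Run:
```python
from h import *
c=optics.get_calibration('wrist')
z=lambda u,v:(230+(u-1.5)/4,140+(v-1.5)/4)
D=np.array([onz(c,z(*p),.022)[:2] for p in ((207,269),(534,269),(370,110),(370,428))]).mean(0)
T=np.array([onz(c,z(*p),.037)[:2] for p in ((245,293),(494,293),(369,172),(369,416))]); print(D,T.round(4),T.mean(0),T.mean(0)-D)
```

```text
[0.49437    0.33925421] [[0.49   0.3685]
 [0.4971 0.3103]
 [0.5223 0.343 ]
 [0.4625 0.3357]] [0.49297907 0.33938215] [-0.00139093  0.00012793]
```

Request:
apply_moves --moves '[[[-0.2,1,-1],[0,0,-0.1],0.6],[[-0.6,3,-2],[0,0,-0.2],0.6],[[-1.1,6,-2],[0,0,-0.3],0.6],[[-1.7,9.5,-2],[0,0,-0.4],0.6],[[-2.3,13,-2],[0,0,-0.5],0.6],[[-3,16.5,-2],[0,0,-0.6],0.6],[[-3.6,20,-2],[0,0,-0.7],0.6],[[-4.2,23.5,-2],[0,0,-0.8],0.6],[[-4.9,27,-2],[0,0,-0.9],0.6],[[-5.5,30,-2],[0,0,-1],0.6]]'

```text
time: 26.95
tool_pos: [0.4719, 0.0335, 0.1455]
ee_rot: [-3.14, 0.001, 1.123]
wrist_force: [1.4, -0.7, 1.8]
width: 0.0562
```

Run:
```python
from h import *
state(); print(rel([.451,-.3304,.13],1.71))
```

```text
t 26.95 p [0.4719 0.0335 0.1455] rpy [-3.1398e+00  1.2000e-03  1.1232e+00] w 0.0562 F [ 1.4 -0.7  1.8] q [-0.05 -0.06  1.66 -0.    1.54  0.4 ]
(array([-33.71,  13.86,   1.57]), array([-0.002,  0.001, -0.587]))
```

Request:
apply_moves --moves '[[[-3.4,1.4,0],[0,0,-0.08],0.6],[[-6.8,2.8,0],[0,0,-0.16],0.6],[[-10.2,4.2,0],[0,0,-0.24],0.6],[[-13.6,5.6,0],[0,0,-0.32],0.6],[[-17,7,0],[0,0,-0.4],0.6],[[-20.4,8.4,0],[0,0,-0.48],0.6],[[-23.8,9.8,0],[0,0,-0.54],0.6],[[-27.2,11.2,0],[0,0,-0.587],0.6],[[-30,12.3,0],[0,0,-0.587],0.6],[[-31.7,13,0],[0,0,-0.587],0.6]]'

```text
time: 27.78
tool_pos: [0.4503, -0.3092, 0.1451]
ee_rot: [-3.14, -0.001, 1.703]
wrist_force: [1.2, -0.0, -0.3]
width: 0.0565
```

Run:
```python
from h import *
optics.snapshot('top');optics.snapshot('top');state(); c,im=snap('wrist','w15'); state();print(rel([.451,-.3304,.09],1.71))
```

```text
t 27.88 p [ 0.4504 -0.3088  0.145 ] rpy [-3.1395e+00 -1.4000e-03  1.7017e+00] w 0.0564 F [-0.5 -0.6 -0.4] q [-0.7   0.11  1.5  -0.    1.54 -0.84]
t 27.93 p [ 0.4508 -0.3069  0.1452] rpy [-3.1399e+00 -2.6000e-03  1.7032e+00] w 0.0567 F [0.1 0.6 0. ] q [-0.7   0.11  1.5   0.    1.54 -0.83]
(array([-2.35, -0.28,  5.51]), array([-0.002, -0.003, -0.007]))
```

View pics/w15.png

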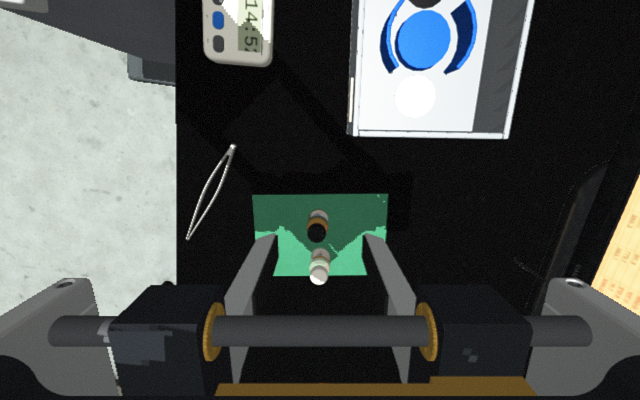

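Request:
apply_moves --moves '[[[-0.8,-0.1,0.5],[0,0,0],0.6],[[-1.8,-0.25,2],[0,0,0],0.6],[[-2.2,-0.3,4.5],[0,0,-0.007],0.6],[[-2.25,-0.3,7],[0,0,-0.007],0.6],[[-2.25,-0.3,9.3],[0,0,-0.007],0.6],[[-2.25,-0.3,11],[0,0,-0.007],0.6],[[-2.25,-0.3,11.9],[0,0,-0.007],0.6],[[-2.25,-0.3,12.2],[0,0,-0.007],0.6],[[-2.25,-0.3,12.2],[0,0,-0.007],0.6],[[-2.25,-0.3,12.2],[0,0,-0.007],0.6]]'

```text
time: 28.77
tool_pos: [0.4525, -0.3293, 0.0258]
ee_rot: [3.14, 0.001, 1.714]
wrist_force: [-0.3, -0.3, 0.1]
width: 0.0562
```

Run:
```python
from h import *
optics.snapshot('top');state()
```

```text
t 28.82 p [ 0.4527 -0.3296  0.0263] rpy [3.1397e+00 2.1000e-03 1.7134e+00] w 0.0564 F [-0.6  0.1  0.7] q [-0.73  0.22  1.61  0.    1.3  -0.87]
```

Request:
apply_moves --moves '[[[0,0,0.2],[0,0,0],0.6],[[0,0,0.36],[0,0,0],0.5],[[0,0,0.36],[0,0,0],0.3],[[0,0,0.36],[0,0,0],0.1],[[0,0,0.36],[0,0,0],0.1],[[0,0,0.36],[0,0,0],0.1],[[0,0,0.36],[0,0,0],0.1],[[0,0,0.36],[0,0,0],0.1],[[0,0,0.36],[0,0,0],0.1],[[0,0,0.36],[0,0,0],0.1]]'

```text
time: 29.65
tool_pos: [0.4518, -0.3292, 0.0212]
ee_rot: [3.141, 0.0, 1.713]
wrist_force: [0.1, -0.8, 0.8]
width: 0.0215
```

Request:
apply_moves --moves '[[[0,0,0],[0,0,0],0.1],[[0,0,0],[0,0,0],0.1],[[0,0,-0.3],[0,0,0],0.1],[[0,0,-1.2],[0,0,0],0.1],[[0,0,-3],[0,0,0],0.1],[[0,0,-5.5],[0,0,0],0.1],[[0,0,-8],[0,0,0],0.1],[[0,0,-9.5],[0,0,0],0.1],[[0,0,-10],[0,0,0],0.1],[[0,0,-10],[0,0,0],0.1]]'

```text
time: 30.48
tool_pos: [0.4527, -0.33, 0.1236]
ee_rot: [3.139, 0.003, 1.713]
wrist_force: [-0.5, 0.0, 0.2]
width: 0.0207
```

Run:
```python
from h import *
optics.snapshot('top');optics.snapshot('top');state();print(rel([.519,-.0965,.12],1.69))
```

```text
t 30.58 p [ 0.4514 -0.3288  0.1204] rpy [-3.1409e+00 -1.0000e-03  1.7129e+00] w 0.0212 F [ 0.8 -0.2 -0.4] q [-0.73  0.15  1.5   0.    1.49 -0.87]
(array([22.04,  9.98,  0.06]), array([-0.001, -0.001,  0.023]))
```

Request:
apply_moves --moves '[[[1.5,0.7,0],[0,0,0],0.1],[[4,1.8,0],[0,0,0],0.1],[[7,3.2,0],[0,0,0],0.1],[[10,4.5,0],[0,0,0],0.1],[[13,5.9,0],[0,0,0],0.1],[[16,7.3,0],[0,0,0],0.1],[[19,8.6,0],[0,0,0.01],0.1],[[21,9.5,0],[0,0,0.022],0.1],[[22,9.9,0],[0,0,0.022],0.1],[[22,9.9,0],[0,0,0.022],0.1]]'

```text
time: 31.42
tool_pos: [0.518, -0.0953, 0.1195]
ee_rot: [-3.139, -0.002, 1.694]
wrist_force: [0.1, -0.6, -0.5]
width: 0.0212
```

Run:
```python
from h import *
optics.snapshot('top');optics.snapshot('top');state();c,im=snap('wrist','w16'); state();print(rel([.519,-.0965,.0252],1.69))
```

```text
t 31.52 p [ 0.518  -0.0978  0.1201] rpy [-3.1395e+00  1.0000e-04  1.6914e+00] w 0.0213 F [-0.7 -0.1  0.4] q [-0.29  0.08  1.58 -0.    1.49 -0.41]
t 31.57 p [ 0.518  -0.0984  0.1204] rpy [-3.1401e+00  2.0000e-04  1.6901e+00] w 0.021 F [-0.6 -0.5  0.4] q [-0.29  0.08  1.58 -0.    1.49 -0.41]
(array([0.18, 0.13, 9.52]), array([-0.002,  0.   ,  0.   ]))
```

View pics/w16.png

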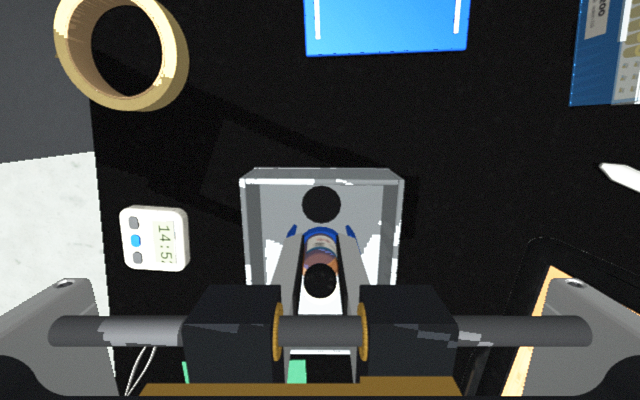

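Run:
```python
from h import *
c=optics.get_calibration('wrist'); im=cv2.imread('pics/w16_raw.png')[:,:,::-1]; o=state()
print(onz(c,(321,204),.0055),'cap',onz(c,(320,280),o['tool_pos'][2]-.0192+.048))
```

```text
t 31.57 p [ 0.518  -0.0984  0.1204] rpy [-3.1401e+00  2.0000e-04  1.6901e+00] w 0.021 F [-0.6 -0.5  0.4] q [-0.29  0.08  1.58 -0.    1.49 -0.41]
[ 0.51969723 -0.09742429  0.0055    ] cap [ 0.51885166 -0.09853581  0.14919913]
```

Vial axis sits on the tool; pad is ~1–2 mm off. Lower.

Request:
apply_moves --moves '[[[0.1,0.12,1],[0,0,0],0.1],[[0.13,0.13,3],[0,0,0],0.1],[[0.13,0.13,5],[0,0,0],0.1],[[0.13,0.13,7],[0,0,0],0.1],[[0.13,0.13,8.3],[0,0,0],0.1],[[0.13,0.13,9],[0,0,0],0.1],[[0.13,0.13,9.3],[0,0,0],0.1],[[0.13,0.13,9.4],[0,0,0],0.1],[[0.13,0.13,9.4],[0,0,0],0.1],[[0.13,0.13,9.4],[0,0,0],0.1]]'

```text
time: 32.4
tool_pos: [0.5205, -0.0964, 0.0282]
ee_rot: [3.14, 0.001, 1.691]
wrist_force: [0.3, 0.3, -0.3]
width: 0.0207
```

Run:
```python
from h import *
optics.snapshot('top');state()
```

```text
t 32.45 p [ 0.5206 -0.0963  0.0283] rpy [3.1394e+00 9.0000e-04 1.6906e+00] w 0.0211 F [-0.5  0.2 -0.3] q [-0.29  0.16  1.68  0.    1.3  -0.41]
```

Request:
apply_moves --moves '[[[0,-0.05,0.15],[0,0,0],0.1],[[0,-0.05,0.3],[0,0,0],0.1],[[0,-0.05,0.33],[0,0,0],0.1],[[0,-0.05,0.33],[0,0,0],0.1],[[0,-0.05,0.33],[0,0,0],0.1],[[0,-0.05,0.33],[0,0,0],0.3],[[0,-0.05,0.33],[0,0,0],0.5],[[0,-0.05,0.33],[0,0,0],0.5],[[0,-0.05,0.33],[0,0,0],0.5],[[0,-0.05,0.33],[0,0,0],0.5]]'

```text
time: 33.28
tool_pos: [0.519, -0.0959, 0.0234]
ee_rot: [-3.141, -0.0, 1.691]
wrist_force: [0.2, -0.1, -0.5]
width: 0.0466
```

Request:
apply_moves --moves '[[[0,0,-0.5],[0,0,0],0.5],[[0,0,-2],[0,0,0],0.5],[[0,0,-4.5],[0,0,0],0.5],[[0,0,-7],[0,0,0],0.5],[[0,0,-9.3],[0,0,0],0.5],[[0,0,-10.5],[0,0,0],0.6],[[0,0,-11],[0,0,0],0.6],[[0,0,-11],[0,0,0],0.6],[[0,0,-11],[0,0,0],0.6],[[0,0,-11],[0,0,0],0.6]]'

```text
time: 34.12
tool_pos: [0.5182, -0.0957, 0.1319]
ee_rot: [-3.138, -0.001, 1.691]
wrist_force: [-0.3, 0.1, -1.0]
width: 0.0565
```

Run:
```python
from h import *
optics.snapshot('top');state();c,im=snap('wrist','w17');state();print(rel([.4587,-.3759,.13],1.71))
```

```text
t 34.17 p [ 0.5182 -0.0957  0.1319] rpy [-3.1384e+00 -1.5000e-03  1.6908e+00] w 0.0569 F [-0.4 -0.   0.1] q [-0.29  0.07  1.56  0.    1.51 -0.41]
t 34.22 p [ 0.5183 -0.0957  0.132 ] rpy [-3.1386e+00 -1.5000e-03  1.6908e+00] w 0.0566 F [-0.3  0.1 -0.5] q [-0.29  0.07  1.56  0.    1.51 -0.41]
(array([-27.11,  -9.27,   0.19]), array([-0.003, -0.001, -0.019]))
```

View pics/w17.png

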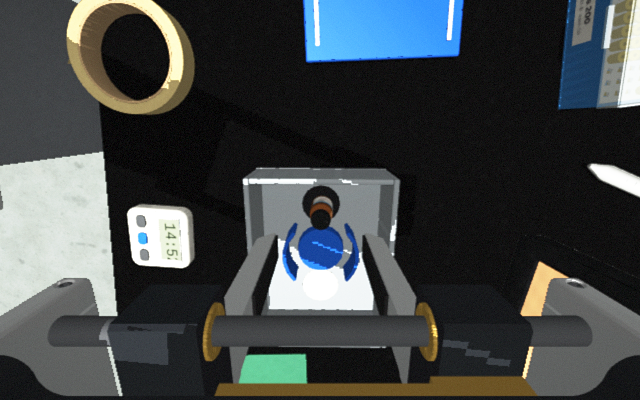

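Request:
apply_moves --moves '[[[-1.5,-0.5,0],[0,0,0],0.6],[[-4.5,-1.5,0],[0,0,0],0.6],[[-8,-2.7,0],[0,0,0],0.6],[[-11.5,-3.9,0],[0,0,0],0.6],[[-15,-5.1,0],[0,0,0],0.6],[[-18.5,-6.3,0],[0,0,0],0.6],[[-22,-7.5,0],[0,0,-0.01],0.6],[[-24.8,-8.5,0],[0,0,-0.02],0.6],[[-26.5,-9,0],[0,0,-0.02],0.6],[[-27,-9.2,0],[0,0,-0.02],0.6]]'

```text
time: 35.05
tool_pos: [0.4588, -0.3777, 0.1322]
ee_rot: [-3.14, -0.001, 1.707]
wrist_force: [0.5, 0.8, 0.5]
width: 0.056
```

Run:
```python
from h import *
for i in range(4): optics.snapshot('top')
state();c,im=snap('wrist','w18');o=state();print(rel([.4585,-.3755,.022],1.71))
```

```text
t 35.25 p [ 0.4604 -0.3738  0.1332] rpy [-3.1412e+00 -1.8000e-03  1.7115e+00] w 0.0563 F [ 0.4 -0.4 -0.6] q [-0.78  0.21  1.4   0.    1.53 -0.92]
t 35.3 p [ 0.4605 -0.3735  0.1334] rpy [-3.1414e+00 -1.4000e-03  1.7123e+00] w 0.0563 F [-0.7  0.3 -0.4] q [-0.78  0.21  1.4   0.    1.53 -0.92]
(array([-0.18, -0.23, 11.14]), array([-0.   , -0.001,  0.002]))
```

View pics/w18.png

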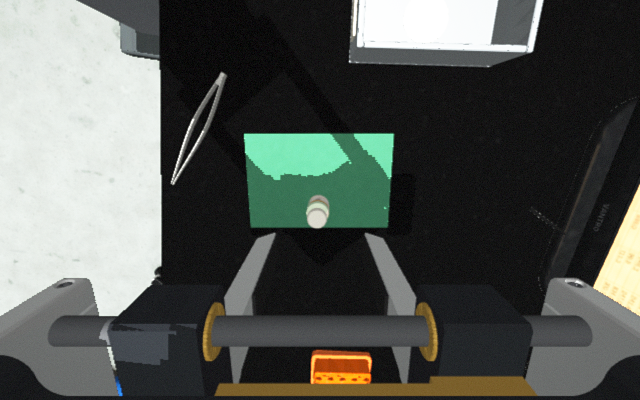

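Request:
apply_moves --moves '[[[-0.1,-0.15,1],[0,0,0],0.6],[[-0.1,-0.15,3],[0,0,0],0.6],[[-0.1,-0.15,5.5],[0,0,0],0.6],[[-0.1,-0.15,8],[0,0,0],0.6],[[-0.1,-0.15,9.8],[0,0,0],0.6],[[-0.1,-0.15,10.6],[0,0,0],0.6],[[-0.1,-0.15,10.9],[0,0,0],0.6],[[-0.1,-0.15,10.9],[0,0,0],0.6],[[-0.1,-0.15,10.9],[0,0,0],0.6],[[-0.1,-0.15,10.9],[0,0,0],0.6]]'

```text
time: 36.13
tool_pos: [0.4599, -0.377, 0.0267]
ee_rot: [3.139, 0.003, 1.711]
wrist_force: [0.1, 0.1, -0.1]
width: 0.0564
```

Run:
```python
from h import *
optics.snapshot('top');state()
```

```text
t 36.18 p [ 0.4598 -0.377   0.0266] rpy [3.1396e+00 2.5000e-03 1.7109e+00] w 0.0564 F [-0.1  0.2 -0.1] q [-0.78  0.29  1.52  0.    1.32 -0.92]
```

Request:
apply_moves --moves '[[[0,0,0.2],[0,0,0],0.6],[[0,0,0.4],[0,0,0],0.5],[[0,0,0.4],[0,0,0],0.3],[[0,0,0.4],[0,0,0],0.1],[[0,0,0.4],[0,0,0],0.1],[[0,0,0.4],[0,0,0],0.1],[[0,0,0.4],[0,0,0],0.1],[[0,0,0.4],[0,0,0],0.1],[[0,0,0.4],[0,0,0],0.1],[[0,0,0.4],[0,0,0],0.1]]'

```text
time: 37.02
tool_pos: [0.4589, -0.3763, 0.0208]
ee_rot: [-3.142, -0.0, 1.711]
wrist_force: [0.2, 0.5, -0.0]
width: 0.021
```

Request:
apply_moves --moves '[[[0,0,0],[0,0,0],0.1],[[0,0,0],[0,0,0],0.1],[[0,0,-0.3],[0,0,0],0.1],[[0,0,-1.2],[0,0,0],0.1],[[0,0,-3],[0,0,0],0.1],[[0,0,-5.5],[0,0,0],0.1],[[0,0,-8],[0,0,0],0.1],[[0,0,-9.5],[0,0,0],0.1],[[0,0,-10],[0,0,0],0.1],[[0,0,-10],[0,0,0],0.1]]'

```text
time: 37.85
tool_pos: [0.4598, -0.3771, 0.1235]
ee_rot: [3.139, 0.004, 1.711]
wrist_force: [1.0, 0.4, -0.4]
width: 0.0211
```

Run:
```python
from h import *
optics.snapshot('top');optics.snapshot('top');state();print(rel([.530,-.1925,.12],1.69))
```

```text
t 37.95 p [ 0.4585 -0.3759  0.1201] rpy [-3.1409e+00 -1.1000e-03  1.7108e+00] w 0.0212 F [ 0.  -0.1 -0.7] q [-0.78  0.22  1.42  0.    1.51 -0.92]
(array([17.16,  9.64,  0.02]), array([-0.001, -0.001,  0.021]))
```

Request:
apply_moves --moves '[[[1.2,0.7,0],[0,0,0],0.1],[[3.4,1.9,0],[0,0,0],0.1],[[6,3.4,0],[0,0,0],0.1],[[8.8,4.9,0],[0,0,0],0.1],[[11.6,6.5,0],[0,0,0],0.1],[[14,7.9,0],[0,0,0.01],0.1],[[16,8.9,0],[0,0,0.02],0.1],[[17,9.5,0],[0,0,0.02],0.1],[[17.15,9.6,0],[0,0,0.02],0.1],[[17.15,9.6,0],[0,0,0.02],0.1]]'

```text
time: 38.78
tool_pos: [0.5297, -0.1923, 0.1199]
ee_rot: [-3.14, -0.001, 1.692]
wrist_force: [1.0, -1.1, -0.7]
width: 0.021
```

Run:
```python
from h import *
for i in range(4): optics.snapshot('top')
c,im=snap('wrist','w19');o=state();print(rel([.530,-.1925,.0252],1.69))
print('cap',onz(c,(320,280),o['tool_pos'][2]-.0192+.048))
```

```text
t 39.03 p [ 0.5296 -0.1942  0.1207] rpy [-3.1413e+00  1.0000e-04  1.6890e+00] w 0.021 F [-0.4 -0.1 -1. ] q [-0.45  0.16  1.49 -0.    1.49 -0.57]
(array([0.17, 0.06, 9.55]), array([-0.   ,  0.   , -0.001]))
cap [ 0.53035275 -0.1943489   0.14949606]
```

View pics/w19.png

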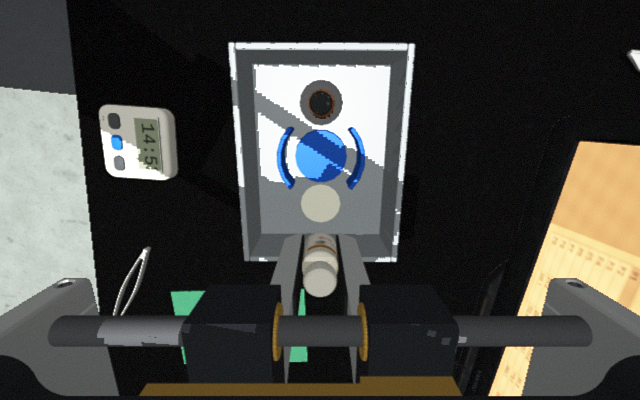

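Run:
```python
from h import *
c=optics.get_calibration('wrist'); print('padw',onz(c,(320.5,203.5),.0055),'padb',onz(c,(321.5,103),.0055),'bcap',onz(c,(321.5,104),.0535))
C=np.array([onz(c,p,.06)[:2] for p in ((229,43),(414,44),(397,262),(244,261))]); print(C.round(4),C.mean(0))
```

```text
padw [ 0.530875   -0.19286344  0.0055    ] padb [ 0.52034656 -0.09761633  0.0055    ] bcap [ 0.52048421 -0.10116652  0.0535    ]
[[ 0.4512 -0.0691]
 [ 0.5802 -0.0543]
 [ 0.6007 -0.2218]
 [ 0.4696 -0.2365]] [ 0.52540843 -0.14541304]
```

Request:
apply_moves --moves '[[[0.1,0.05,1],[0,0,0],0.1],[[0.15,0.05,3],[0,0,0],0.1],[[0.15,0.05,5],[0,0,0],0.1],[[0.15,0.05,7],[0,0,0],0.1],[[0.15,0.05,8.3],[0,0,0],0.1],[[0.15,0.05,9],[0,0,0],0.1],[[0.15,0.05,9.3],[0,0,0],0.1],[[0.15,0.05,9.4],[0,0,0],0.1],[[0.15,0.05,9.4],[0,0,0],0.1],[[0.15,0.05,9.4],[0,0,0],0.1]]'

```text
time: 39.87
tool_pos: [0.5311, -0.1919, 0.028]
ee_rot: [3.14, 0.001, 1.691]
wrist_force: [0.4, 0.5, 0.0]
width: 0.0213
```

Run:
```python
from h import *
optics.snapshot('top');state()
```

```text
t 39.92 p [ 0.5312 -0.1919  0.0281] rpy [3.1395e+00 1.2000e-03 1.6907e+00] w 0.0212 F [-0.1 -0.6 -0.6] q [-0.45  0.23  1.6   0.    1.31 -0.57]
```

Request:
apply_moves --moves '[[[0,0,0.15],[0,0,0],0.1],[[0,0,0.28],[0,0,0],0.1],[[0,0,0.32],[0,0,0],0.1],[[0,0,0.32],[0,0,0],0.1],[[0,0,0.32],[0,0,0],0.1],[[0,0,0.32],[0,0,0],0.3],[[0,0,0.32],[0,0,0],0.5],[[0,0,0.32],[0,0,0],0.5],[[0,0,0.32],[0,0,0],0.5],[[0,0,0.32],[0,0,0],0.5]]'

```text
time: 40.75
tool_pos: [0.5301, -0.1914, 0.0233]
ee_rot: [-3.141, -0.0, 1.691]
wrist_force: [-0.4, 0.3, -0.2]
width: 0.0463
```

Request:
apply_moves --moves '[[[0,0,-0.5],[0,0,0],0.5],[[0,0,-2],[0,0,0],0.5],[[0,0,-4.5],[0,0,0],0.5],[[0,0,-7],[0,0,0],0.5],[[0,0,-10],[0,0,0],0.5],[[0,0,-12.5],[0,0,0],0.6],[[0,0,-14],[0,0,0],0.6],[[0,0,-14.5],[0,0,0],0.6],[[0,0,-14.5],[0,0,0],0.6],[[0,0,-14.5],[0,0,0],0.6]]'

```text
time: 41.58
tool_pos: [0.53, -0.1913, 0.1679]
ee_rot: [-3.141, -0.001, 1.691]
wrist_force: [-0.8, -0.1, 0.4]
width: 0.0562
```

Run:
```python
from h import *
for i in range(3): optics.snapshot('top')
c,im=snap('wrist','w20');o=state();print(rel([.544,.07,.17],1.71))
```

```text
t 41.78 p [ 0.5295 -0.1911  0.1667] rpy [-3.1387e+00 -1.9000e-03  1.6908e+00] w 0.0566 F [0.6 0.4 0. ] q [-0.45  0.13  1.42  0.    1.59 -0.57]
(array([25.75,  4.56, -0.29]), array([-0.003, -0.002, -0.019]))
```

View pics/w20.png

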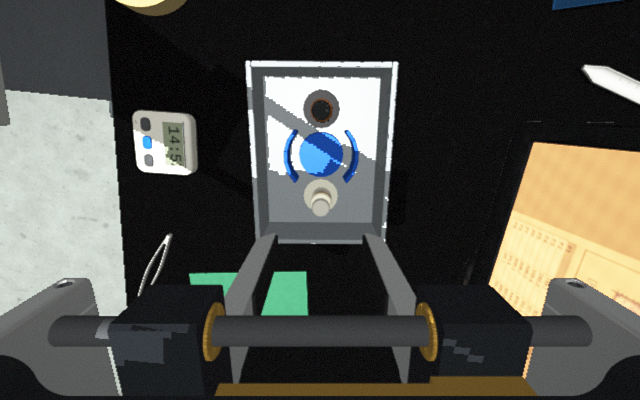

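Request:
apply_moves --moves '[[[1.5,0.3,0],[0,0,0],0.6],[[4.5,0.8,0],[0,0,0],0.6],[[8,1.4,0],[0,0,0],0.6],[[11.5,2,0],[0,0,0],0.6],[[15,2.6,0],[0,0,0],0.6],[[18.5,3.2,0],[0,0,-0.02],0.6],[[22,3.8,0],[0,0,-0.04],0.6],[[25.5,4.4,0],[0,0,-0.04],0.6],[[28,4.9,0],[0,0,-0.04],0.6],[[29.5,5.1,0],[0,0,-0.04],0.6]]'

```text
time: 42.62
tool_pos: [0.5449, 0.1106, 0.1674]
ee_rot: [-3.14, -0.001, 1.734]
wrist_force: [0.1, -0.2, 0.5]
width: 0.0565
```

Run:
```python
from h import *
for i in range(4): optics.snapshot('top')
c,im=snap('wrist','w21');o=state()
```

```text
t 42.87 p [0.5454 0.1066 0.168 ] rpy [-3.1404e+00  6.0000e-04  1.7302e+00] w 0.0563 F [ 0.6  0.1 -0.2] q [ 0.09  0.12  1.44 -0.    1.59 -0.07]
```

View pics/w21.png

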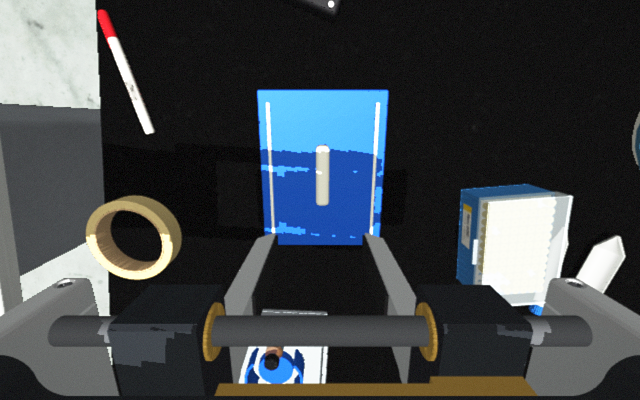

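Run:
```python
from h import *
c=optics.get_calibration('wrist'); 
C=np.array([onz(c,p,.011)[:2] for p in ((257,90),(388,90),(383,245),(262,245))]); print(C.round(4),C.mean(0))
e=C[0]-C[3]+C[1]-C[2]; print('yaw',np.arctan2(-e[0],e[1])); print([np.linalg.norm(C[i]-C[(i+1)%4]).round(4) for i in range(4)])
im=cv2.imread('pics/w21_raw.png'); cv2.imwrite('pics/w21z.png',cv2.resize(im[80:260,240:410],None,fx=3.3,fy=3.3,interpolation=2))
im=im[:,:,::-1]
for k in blobs(im,(0,0,100),(40,110,255),100,(305,130,345,215)):
    r=cv2.minAreaRect(k); print(r); print(onz(c,r[0],.035))
```

```text
[[0.4635 0.2069]
 [0.5982 0.2287]
 [0.6314 0.0568]
 [0.487  0.0334]] [0.54503994 0.131459  ]
yaw 0.16278580207886606
[np.float64(0.1365), np.float64(0.1751), np.float64(0.1463), np.float64(0.1751)]
((322.0, 174.5), (59.0, 12.0), 90.0)
[0.54387628 0.13416265 0.035     ]
```

View pics/w21z.png

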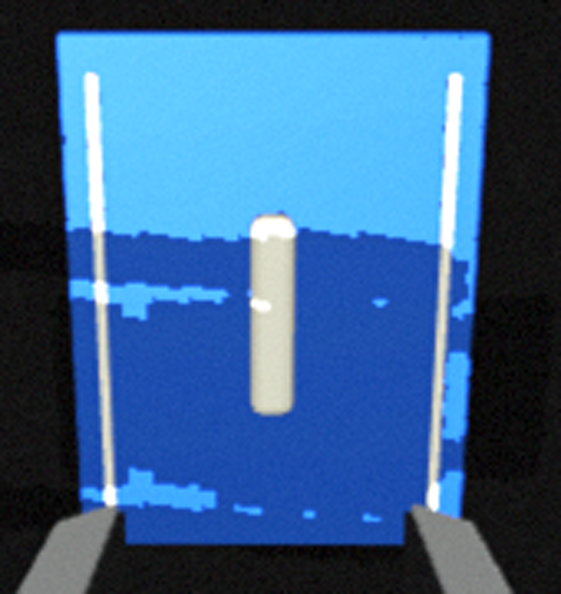

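Request:
apply_moves --moves '[[[0.8,0.1,1],[0,0,0],0.6],[[1.8,0.2,3],[0,0,0],0.6],[[2.5,0.27,5],[0,0,0],0.6],[[2.58,0.28,7.5],[0,0,0],0.6],[[2.58,0.28,9.5],[0,0,0],0.6],[[2.58,0.28,10.5],[0,0,0],0.6],[[2.58,0.28,10.8],[0,0,0],0.6],[[2.58,0.28,10.8],[0,0,0],0.6],[[2.58,0.28,10.8],[0,0,0],0.6],[[2.58,0.28,10.8],[0,0,0],0.6]]'

```text
time: 43.7
tool_pos: [0.5456, 0.1334, 0.0624]
ee_rot: [3.138, -0.0, 1.73]
wrist_force: [0.1, -0.5, 0.0]
width: 0.0564
```

Run:
```python
from h import *
for i in range(3): optics.snapshot('top')
c,im=snap('wrist','w22');o=state(); print(rel([.544,.1325,.0275],1.733))
```

```text
t 43.9 p [0.545  0.1335 0.0618] rpy [ 3.1395 -0.      1.7307] w 0.0563 F [0.6 0.5 0.5] q [ 0.14  0.19  1.57  0.    1.38 -0.02]
(array([-0.08, -0.12,  3.43]), array([ 0.002, -0.   , -0.002]))
```

View pics/w22.png

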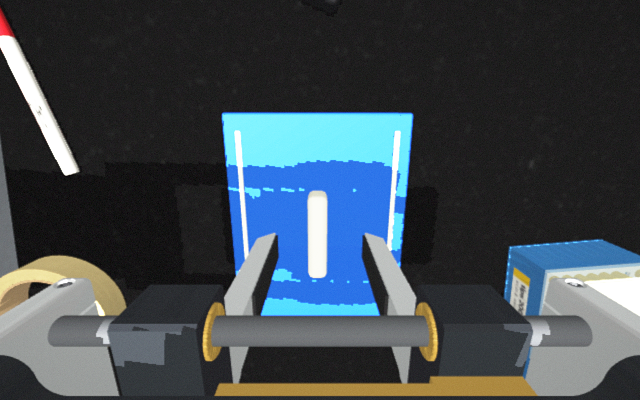

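Run:
```python
from h import *
c=optics.get_calibration('wrist'); a=onz(c,(317.5,192),.035);b=onz(c,(317,278),.035);print(a,b,(a+b)/2,np.linalg.norm(a-b),np.arctan2(-(a-b)[0],(a-b)[1]))
C=[onz(c,p,.011)[:2] for p in ((222,114),(413,114))];print(C)
m=(C[0]+C[1])/2; print(m-.088*np.array([-np.sin(.162),np.cos(.162)]))
```

```text
[0.53867415 0.167279   0.035     ] [0.54870884 0.10215986 0.035     ] [0.5436915  0.13471943 0.035     ] 0.06588776243177391 0.15289476998179952
[array([0.4632067, 0.2071531]), array([0.59777702, 0.22897333])]
[0.54468559 0.13121543]
```

Request:
apply_moves --moves '[[[-0.05,-0.1,1],[0,0,0],0.6],[[-0.05,-0.1,2],[0,0,0],0.6],[[-0.05,-0.1,2.8],[0,0,0],0.6],[[-0.05,-0.1,3.2],[0,0,0],0.6],[[-0.05,-0.1,3.3],[0,0,0],0.6],[[-0.05,-0.1,3.3],[0,0,0],0.5],[[-0.05,-0.1,3.3],[0,0,0],0.4],[[-0.05,-0.1,3.3],[0,0,0],0.3],[[-0.05,-0.1,3.3],[0,0,0],0.25],[[-0.05,-0.1,3.3],[0,0,0],0.2]]'

```text
time: 44.73
tool_pos: [0.5437, 0.1328, 0.0281]
ee_rot: [3.141, -0.0, 1.731]
wrist_force: [-0.1, -1.1, -0.0]
width: 0.0268
```

Run:
```python
from h import *
state()
```

```text
t 44.73 p [0.5437 0.1328 0.0281] rpy [ 3.1407e+00 -1.0000e-04  1.7307e+00] w 0.0268 F [-0.1 -1.1 -0. ] q [ 0.14  0.22  1.61  0.    1.31 -0.02]
```

Request:
apply_moves --moves '[[[0,0,0],[0,0,0],0],[[0,0,0],[0,0,0],0],[[0,0,0],[0,0,0],0],[[0,0,0],[0,0,0],0],[[0,0,0],[0,0,0],0],[[0,0,-0.3],[0,0,0],0],[[0,0,-1],[0,0,0],0],[[0,0,-2],[0,0,0],0],[[0,0,-3],[0,0,0],0],[[0,0,-4],[0,0,0],0]]'

```text
time: 45.57
tool_pos: [0.5437, 0.1328, 0.0692]
ee_rot: [3.14, -0.0, 1.731]
wrist_force: [0.2, 0.8, -0.6]
width: 0.0136
```

Run:
```python
from h import *
state()
```

```text
t 45.57 p [0.5437 0.1328 0.0692] rpy [ 3.1405e+00 -1.0000e-04  1.7307e+00] w 0.0136 F [ 0.2  0.8 -0.6] q [ 0.14  0.19  1.56  0.    1.39 -0.02]
```

Request:
apply_moves --moves '[[[0,0,-1.5],[0,0,0],0],[[0,0,-3.5],[0,0,0],0],[[0,0,-5.5],[0,0,0],0],[[0,0,-7],[0,0,0],0],[[0,0,-8],[0,0,0],0],[[0,0,-8.3],[0,0,0],0],[[0,0,-8.3],[0,0,0],0],[[0,0,-8.3],[0,0,0],0],[[0,0,-8.3],[0,0,0],0],[[0,0,-8.3],[0,0,0],0]]'

```text
time: 46.4
tool_pos: [0.5426, 0.1326, 0.1492]
ee_rot: [-3.139, -0.0, 1.731]
wrist_force: [0.5, -0.4, -0.4]
width: 0.014
```

Run:
```python
from h import *
c,im=snap('side','s23',(280,120,460,300),4);state(); print(rel([.525,-.1447,.15],1.686))
```

```text
t 46.45 p [0.5428 0.1327 0.1493] rpy [-3.1392e+00 -1.0000e-04  1.7307e+00] w 0.0134 F [-0.5  0.8 -0.9] q [ 0.14  0.13  1.46  0.    1.55 -0.02]
(array([-27.1 ,  -6.17,  -0.05]), array([-0.002, -0.   ,  0.045]))
```

View pics/s23.png

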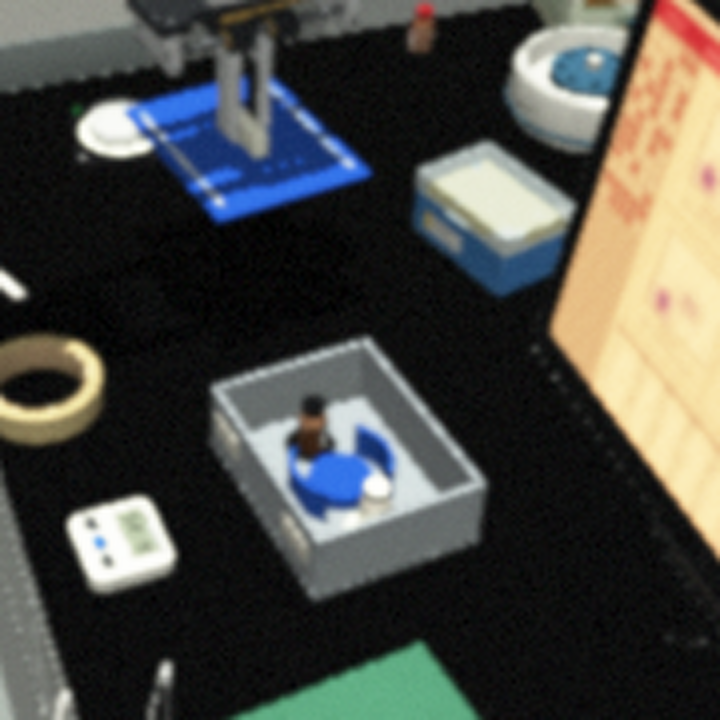

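Request:
apply_moves --moves '[[[-1,-0.2,0],[0,0,0],0],[[-3.5,-0.8,0],[0,0,0],0],[[-7,-1.6,0],[0,0,0],0],[[-10.5,-2.4,0],[0,0,0.01],0],[[-14,-3.2,0],[0,0,0.02],0],[[-17.5,-4,0],[0,0,0.03],0],[[-21,-4.8,0],[0,0,0.045],0],[[-24,-5.4,0],[0,0,0.045],0],[[-26.3,-5.9,0],[0,0,0.045],0],[[-27,-6.1,0],[0,0,0.045],0]]'

```text
time: 47.28
tool_pos: [0.5253, -0.1476, 0.1502]
ee_rot: [-3.141, 0.002, 1.681]
wrist_force: [-0.3, 2.0, -0.6]
width: 0.0133
```

Run:
```python
from h import *
for i in range(5): optics.snapshot('top')
c,im=snap('wrist','w24');state(); print(rel([.525,-.1447,.095],1.687))
c,im=snap('side','s24',(280,160,440,300),4)
```

```text
t 47.58 p [ 0.5262 -0.1422  0.1506] rpy [-3.1415e+00 -7.0000e-04  1.6876e+00] w 0.0136 F [-0.3  0.4 -0.5] q [-0.37  0.1   1.49  0.    1.55 -0.49]
(array([-0.24, -0.15,  5.56]), array([-0.   , -0.001,  0.001]))
```

View pics/w24.png

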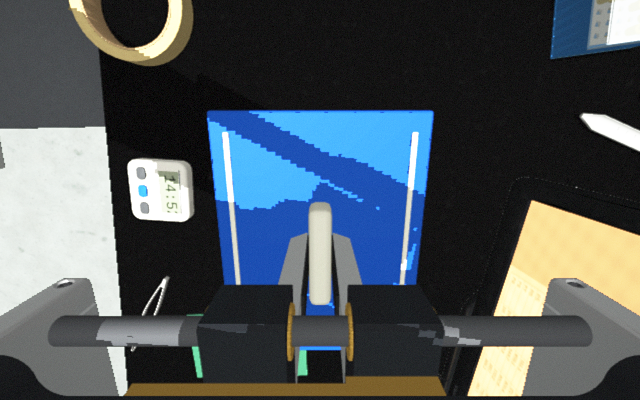

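View pics/s24.png

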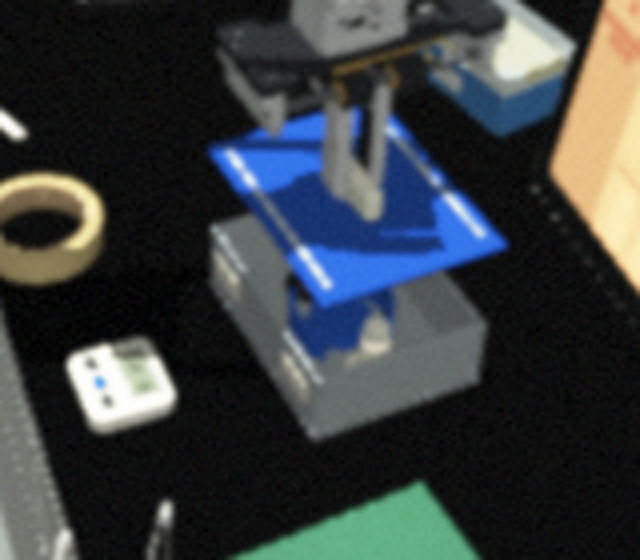

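Run:
```python
from h import *
c=optics.get_calibration('wrist'); o=state()
C=[onz(c,p,o['tool_pos'][2]-.0168)[:2] for p in ((208,111),(434,111))];e=C[1]-C[0];y=np.arctan2(e[1],e[0]);print(np.linalg.norm(e),y)
m=sum(C)/2; print('lid',m-.088*np.array([-np.sin(y),np.cos(y)]),'tool',o['tool_pos'])
print(rel([.525,-.1447,.095],1.687))
```

```text
t 47.63 p [ 0.5263 -0.1421  0.1507] rpy [ 3.1415e+00 -5.0000e-04  1.6878e+00] w 0.0136 F [ 0.6 -0.7 -1. ] q [-0.37  0.1   1.49  0.    1.55 -0.49]
0.13557429001655805 0.11776129166961881
lid [ 0.52785018 -0.1432468 ] tool [ 0.52630976 -0.14212646  0.15066082]
(array([-0.24, -0.16,  5.57]), array([ 0.   , -0.001,  0.001]))
```

Request:
apply_moves --moves '[[[-0.1,-0.1,0.5],[0,0,0],0],[[-0.2,-0.2,1.5],[0,0,0],0],[[-0.2,-0.2,3],[0,0,0],0],[[-0.2,-0.2,4.2],[0,0,0],0],[[-0.2,-0.2,5],[0,0,0],0],[[-0.2,-0.2,5.4],[0,0,0],0],[[-0.2,-0.2,5.5],[0,0,0],0],[[-0.2,-0.2,5.5],[0,0,0],0],[[-0.2,-0.2,5.5],[0,0,0],0],[[-0.2,-0.2,5.5],[0,0,0],0]]'

```text
time: 48.47
tool_pos: [0.525, -0.146, 0.0965]
ee_rot: [3.14, 0.001, 1.686]
wrist_force: [0.3, 0.2, -0.8]
width: 0.0139
```

Run:
```python
from h import *
for i in range(3): optics.snapshot('top')
c,im=snap('side','s25',(280,160,440,300),4);c,im=snap('wrist','w25');state()
```

```text
t 48.72 p [ 0.5247 -0.1458  0.0961] rpy [3.1408e+00 3.0000e-04 1.6858e+00] w 0.0137 F [-0.1 -1.2 -0.7] q [-0.38  0.13  1.57  0.    1.44 -0.49]
```

View pics/s25.png

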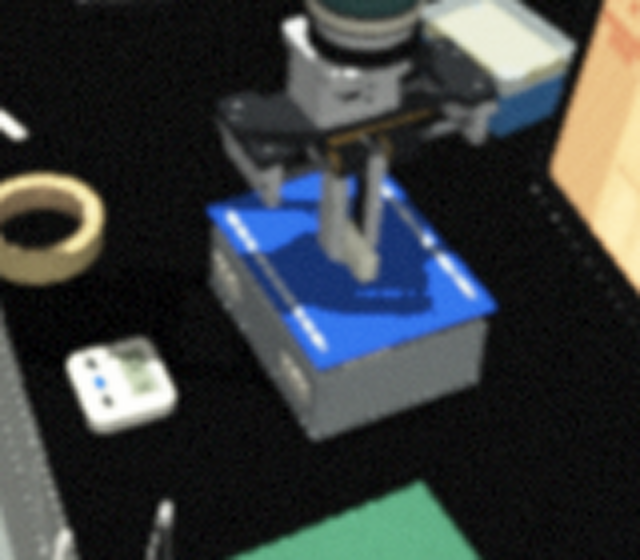

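View pics/w25.png

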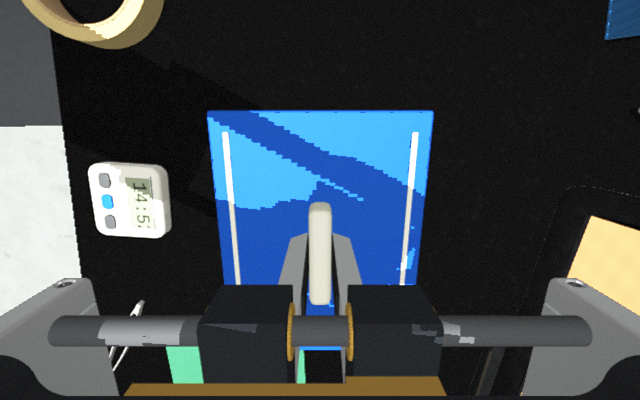

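Run:
```python
from h import *
c=optics.get_calibration('side'); f=lambda u,v,z:onz(c,(280+(u-1.5)/4,160+(v-1.5)/4),z)[:2]
n,r,l=f(322,369,.079),f(497,308,.079),f(207,207,.079)
print('lid c',(r+l)/2, np.linalg.norm(r-n),np.linalg.norm(l-n))
print(n,r,l)
bn,br=f(317,441,0),f(480,381,0); m=(bn+br)/2; e=br-bn; y=np.arctan2(e[1],e[0]); print(bn,br,np.linalg.norm(e),y,'box c',m+.085*np.array([-np.sin(.117),np.cos(.117)]))
lm=(n+r)/2+.088*np.array([-np.sin(.117),np.cos(.117)]); print('lid c from near edge',lm)
```

```text
lid c [ 0.52216645 -0.14805974] 0.13467550282848506 0.17633817972664617
[ 0.46642224 -0.24326555] [ 0.60020416 -0.22777722] [ 0.44412875 -0.06834227]
[ 0.46845157 -0.23836912] [ 0.59934001 -0.2225755 ] 0.13183786407135145 0.12008419505889979 box c [ 0.52397347 -0.14605343]
lid c from near edge [ 0.52304067 -0.14812301]
```

Request:
apply_moves --moves '[[[0.1,0.05,0.2],[0,0,0],0],[[0.1,0.05,0.4],[0,0,0],0],[[0.1,0.05,0.6],[0,0,0],0],[[0.1,0.05,0.8],[0,0,0],0],[[0.1,0.05,1],[0,0,0],0],[[0.1,0.05,1.15],[0,0,0],0],[[0.1,0.05,1.25],[0,0,0],0],[[0.1,0.05,1.3],[0,0,0],0],[[0.1,0.05,1.3],[0,0,0],0],[[0.1,0.05,1.3],[0,0,0],0]]'

```text
time: 49.55
tool_pos: [0.5248, -0.1447, 0.0827]
ee_rot: [3.141, -0.0, 1.686]
wrist_force: [-0.2, 0.4, -0.6]
width: 0.0139
```

Run:
```python
from h import *
for i in range(2): optics.snapshot('top')
state()
```

```text
t 49.65 p [ 0.5249 -0.1447  0.0828] rpy [3.1412e+00 1.0000e-04 1.6858e+00] w 0.014 F [-0.5 -0.1 -1.6] q [-0.37  0.14  1.59  0.    1.41 -0.49]
```

Rim is in freely; about 1 mm to go.

Request:
apply_moves --moves '[[[0,0,0.05],[0,0,0],0],[[0,0,0.1],[0,0,0],0],[[0,0,0.14],[0,0,0],0],[[0,0,0.14],[0,0,0],0],[[0,0,0.14],[0,0,0],0],[[0,0,0.14],[0,0,0],0],[[0,0,0.14],[0,0,0],0],[[0,0,0.14],[0,0,0],0],[[0,0,0.14],[0,0,0],0],[[0,0,0.14],[0,0,0],0]]'

```text
time: 50.48
tool_pos: [0.525, -0.1447, 0.0818]
ee_rot: [3.141, 0.0, 1.686]
wrist_force: [-2.3, 0.7, 5.4]
width: 0.0138
```

Run:
```python
from h import *
state()
```

```text
t 50.48 p [ 0.525  -0.1447  0.0818] rpy [3.1411e+00 2.0000e-04 1.6858e+00] w 0.0138 F [-2.3  0.7  5.4] q [-0.37  0.14  1.59  0.    1.41 -0.49]
```

Contact at 0.0818, just the expected home height. Release and rise.

Request:
apply_moves --moves '[[[0,0,0],[0,0,0],0.1],[[0,0,0],[0,0,0],0.25],[[0,0,0],[0,0,0],0.4],[[0,0,0],[0,0,0],0.5],[[0,0,0],[0,0,0],0.5],[[0,0,0],[0,0,0],0.5],[[0,0,-0.5],[0,0,0],0.5],[[0,0,-2],[0,0,0],0.5],[[0,0,-4],[0,0,0],0.5],[[0,0,-6],[0,0,0],0.5]]'

```text
time: 51.32
tool_pos: [0.5244, -0.1445, 0.1415]
ee_rot: [-3.14, -0.001, 1.686]
wrist_force: [0.3, 0.9, 0.8]
width: 0.0471
```

Request:
apply_moves --moves '[[[0,0,-1.5],[0,0,0],0.5],[[0,0,-3.5],[0,0,0],0.5],[[1,0,-5.5],[0,0,0],0.5],[[2,0,-7.5],[0,0,0],0.5],[[3,0,-9],[0,0,0],0.5],[[4,0,-9.5],[0,0,0],0.5],[[4.5,0,-9.5],[0,0,0],0.5],[[4.5,0,-9.5],[0,0,0],0.5],[[4.5,0,-9.5],[0,0,0],0.5],[[4.5,0,-9.5],[0,0,0],0.5]]'

```text
time: 52.15
tool_pos: [0.5191, -0.1001, 0.2346]
ee_rot: [-3.139, -0.001, 1.686]
wrist_force: [-0.3, 0.8, 0.4]
width: 0.0471
```

Run:
```python
from h import *
for i in range(2): optics.snapshot('top')
c,im=snap('side','s26',(240,130,440,300),4);c,im=snap('wrist','w26');c,im=snap('top','t26',(190,140,460,260),2.9);state()
```

```text
t 52.4 p [ 0.5195 -0.1003  0.2357] rpy [-3.1407e+00 -4.0000e-04  1.6852e+00] w 0.0469 F [ 0.3 -0.5  0.6] q [-0.3   0.04  1.39  0.    1.71 -0.41]
```

View pics/s26.png

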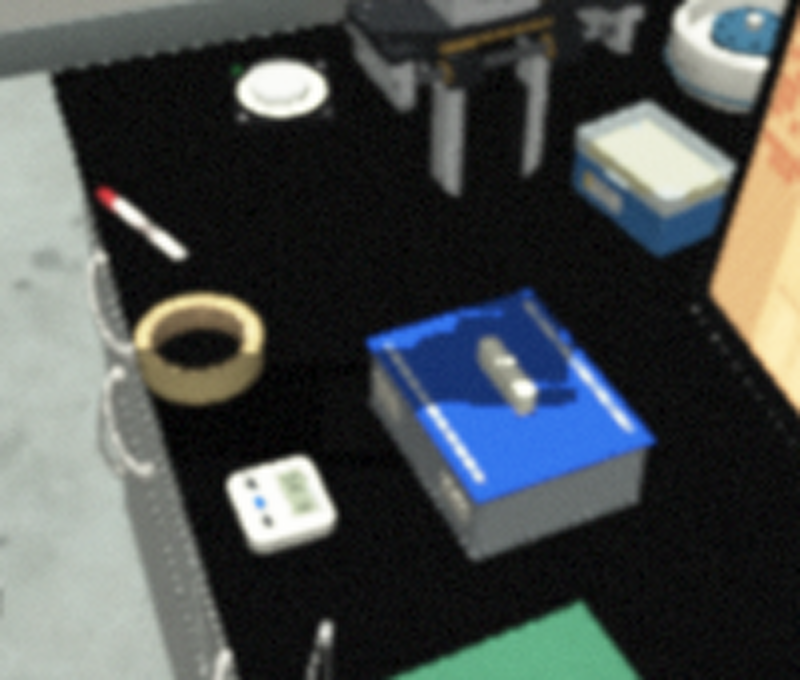

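View pics/w26.png

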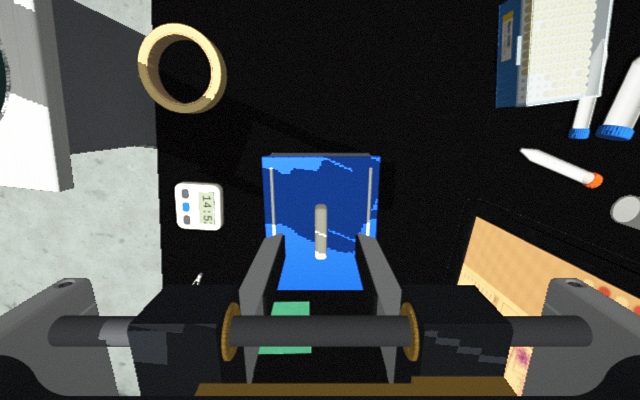

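View pics/t26.png

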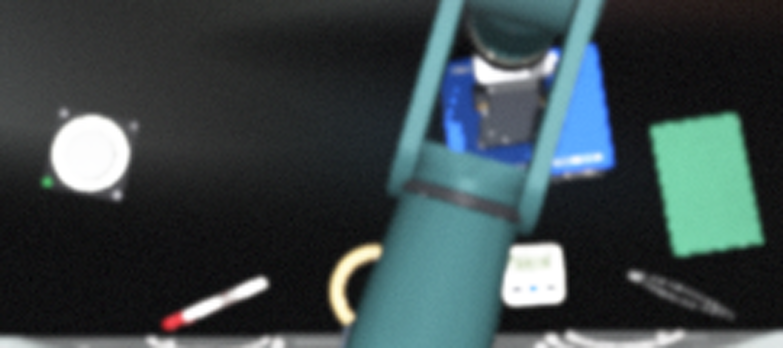

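Run:
```python
from h import *
c=optics.get_calibration('wrist')
C=np.array([onz(c,p,.065)[:2] for p in ((262,157),(381,156),(362,290),(278,290))]); print(C.round(4)); e=C[1]-C[0]; y=np.arctan2(e[1],e[0]); print(np.linalg.norm(e),y,(C[0]+C[1])/2-.088*np.array([-np.sin(y),np.cos(y)]))
c=optics.get_calibration('side'); f=lambda u,v,z:onz(c,(240+(u-1.5)/4,130+(v-1.5)/4),z)[:2]
n,r,l,b=f(479,502,.065),f(656,440,.065),f(367,343,.065),f(530,288,.065)
print(n,r,l,b,(n+r+l+b)/4,[np.linalg.norm(i).round(4) for i in (r-n,l-n,b-l,b-r)])
```

```text
[[ 0.449  -0.0667]
 [ 0.5853 -0.0498]
 [ 0.5908 -0.226 ]
 [ 0.4806 -0.2388]]
0.13738321154548533 0.12361183169342069 [ 0.52802822 -0.1455961 ]
[ 0.46556746 -0.24173139] [ 0.60205818 -0.22604455] [ 0.44346263 -0.07035166] [ 0.58191621 -0.0497539 ] [ 0.52325112 -0.14697037] [np.float64(0.1374), np.float64(0.1728), np.float64(0.14), np.float64(0.1774)]
```

Run:
```python
from h import *
state(); print(job.close_job())
```

```text
t 52.4 p [ 0.5195 -0.1003  0.2357] rpy [-3.1407e+00 -4.0000e-04  1.6852e+00] w 0.0469 F [ 0.3 -0.5  0.6] q [-0.3   0.04  1.39  0.    1.71 -0.41]
the job is handed in; nothing more can be done
None
```

I handed the job in at 52.4 s, and every step went through as far as my checks show; the hand-in gives no verdict. I stood both vials on the mat, moved the dish to the light plate, stood the vials back on their own pads, and put the lid on the box.

- **Dish:** it lies about 1.5 mm from the middle of the white disc. My first grip held it with the fingertips below its base, so I set it back on its seat and gripped it higher before carrying it over.
- **Vials:** both stand upright on the pads of their own colour. The black one measured about 3.5 mm off its pad's centre. The white one was released about 2 mm off, judged by the tool position, and looked upright afterwards.
- **Lid:** it met contact at the expected home height, and its outline fits a level plate at z = 0.065 m. The side camera puts its centre 1–2 mm from the box's, the wrist camera about 3 mm. Those two views disagree by about 5 mm in x, but both are inside the 12 mm limit.
- **Timer and arm:** the timer looks unmoved, and the arm is raised clear of everything. I could not see the vials once the lid was on, so their last check was just before that.

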